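# Snap the window retainer into the photometer

### The arm

A 6-joint arm with a two-finger parallel gripper is mounted at the origin on the work surface. World frame = base frame: x ahead of the robot, y to its left, z up, the work surface at z = 0. Lengths are in m, angles in rad, forces in N, time in s.
With the tool pointing down it reaches from about 0.3 to 0.875 m from the base axis. Payload 6.4 kg.
Tool frame: the origin (TCP) lies midway between the tips of the shut fingers; the grasp point (between the pads) lies 19 mm behind it; x points along the fingers, z is the direction in which the jaws open and shut, and the axes are right-handed (so a half turn about x gives the same grasp; the last joint's range is limited). The gripper opens to 88 mm and grips with 3 to 60 N. Pads are 18 mm wide; open, the fingers measure 123 mm over their backs; the gripper's body (75 mm by 187 mm) begins 45 mm behind the grasp point.
Start: joints at [-1.348, 0.181, 1.607, -0, 1.354, -0.206], TCP at [0.239, -0.523, 0.239] pointing down, gripper open.
Joint ranges: [-2.99, 2.99], [-0.89, 2.07], [0.3, 2.58], [-1.14, 4.28], [0, 2.63], [-3.12, 3.12]. Speed limits (rad/s): [2.57, 2.57, 3.01, 3.14, 3.14, 3.14].

### API

Orientations are given as a 3x3 rotation matrix whose columns are the frame's x, y, z axes.
In Python, from workcell import read_state, camera, camera_model, finish_job gives the robot as it stands.
- The arm moves only by the shell command python3 -m inch 'ROWS' [OPENING]. ROWS is text: rows parted by semicolons, each of 6 numbers parted by spaces: the shift along the tool's x, y, z in m, then the turn, a rotation vector about the tool's x, y, z in degrees. A call has 1 to 8 rows; each row shifts and turns the commanded pose from where the row before left it, along the tool's axes as they then stand; what a row does not reach is not made up. A row lasts 1/10 s, in which the tool goes at most 50 mm and 8.59 degrees, less where a joint would pass 70% of its speed; a pose out of reach is approached as far as the arm can. A call is refused whole if a number of a shift passes 0.05 or a number of a turn 8.59, either way. A call with a gripper value outside its range is refused whole. OPENING is the opening in per cent of the stroke, from 0 (shut) to 100 (fully open), set as the call begins (- or left out, the last holds). The fingers move at their own pace and stop on an object; the grip force is fixed at half the most. Time passes only in rows, so rows that do not move let the fingers close. It gives the time, the measured TCP pose, the force and the opening at its end, in the units of the state.
- read_state(): the state, without advancing time (a new reading comes with each control period).
- camera(name): name is "side" or "top" or "wrist"; returns the picture (420x560x3 uint8, blue, green, red); there is no depth.
- camera_model(name): a dict with "mtx" (3x3 intrinsics, pixels), "R" (3x3) and "t" (3): a world point X has camera coordinates R X + t. Camera axes: x right, y down, z forward; pixel columns grow to the right and rows downward; lengths in m; the calibration is good to about 2 mm. A picture is of the moment at which its call begins: read the wrist's pose just before it. camera_model takes no time and is no camera call; for the wrist camera it gives the pose at the moment of the call.
- finish_job(): hands the job in, once; it reports no verdict.
The state is a dict: "time_s": time; "qpos": joint angles; "joint_velocities": joint speeds; "tau": joint torques, N m; "tcp_pos": TCP position; "eef_rot": TCP orientation; "wrist_force": force on the tool from outside, world axes, zero at the start; "ft_torque": the same for the moment, N m; "grip_width": opening from 0.0 (shut) to 1.0 (fully open).
Only numpy, scipy, OpenCV 4.12 (cv2) and the standard library are available. Lean on these libraries where they do the work, as an engineer would, in place of code of your own. Each camera call takes 0.05 s, during which the arm holds its last target.

### The job

Set the black hubbed window retainer, hub up, into the mouth of the photometer's well and let go of it; then take the hand pusher from its stand and with it press the retainer straight down, gently, only until it has snapped under the catches and is fully home. The depth differs between instruments, so go by feel: never push harder than 30 N, and do not push the retainer down with the fingers. Finish with the pusher standing upright in its stand again, and leave everything else where it is.

Things in the scene. Friction and masses are not known exactly. Their poses are not given: they have to be found in the camera images.
- photometer: bench photometer: low white box, 180 x 200 mm, 70 mm tall, fixed, with one round well in the middle of its flat top deck, a small black display and keys along one edge of the deck (2 mm proud). Origin on the well's axis at the underside; z up. The window under the well's seat is fragile: the push of pusher on retainer must never pass 30 N.
- well (a point): centre of the well's mouth, level with the deck (70 mm above the bench); z up. The well is 56 mm wide, straight-walled. Deep in it three sprung catches with sloping tops let the retainer's rim pass down and snap over it; a hard seat lies 1 mm lower. Seat and catches are set to another depth in each instrument and are not measured.
- rest (a point): point on the well's axis 6 mm below the mouth: where the top of a light sprung steel plate (38 mm wide) stands at first. A retainer set in the mouth rests on it, rim flush with the deck, hub 20 mm proud. The plate yields with 1 to 4 N, and lifts the retainer back here if it is let go before the catches have snapped.
- well_axis (a point): point on the well's axis 18 mm below the mouth. From the first rest the retainer must be pushed down 18 to 34 mm to meet the hard seat. The catches give way at about 5 to 10 N of push in all, then the push drops, and next rises steeply on the hard seat; after that the retainer stays down, hub top 2 mm above to 14 mm below the deck.
- retainer: the window retainer: a black plastic top-hat cap, 40 g. Rim 52 mm wide and 6 mm thick with a 2 mm bevel at its lower edge; on it, in the middle, a round hub 24 mm wide that rises to 26 mm above the underside. Lies hub up on the cork mat. Origin at the centre of its underside, z up through the hub. It is round, its yaw has no meaning.
- mat: cork mat, 130 x 130 mm, 3 mm thick, fixed on the bench; the retainer starts on it. Origin at the centre of its underside.
- pusher: the hand pusher, 180 g, standing upright in its stand: a flat round aluminium foot 28 mm wide and 10 mm tall, a shaft 16 mm wide up to 60 mm, and a square wooden handle 24 x 24 mm from 60 to 120 mm above the foot's underside. Origin at the centre of the foot's underside; z up along the shaft; x and y are square to the handle's flats.
- stand: the pusher's stand: grey block 80 x 80 mm, 25 mm tall, fixed, with a round blind pocket 34 mm wide and 15 mm deep in the middle of its top (pocket floor 10 mm above the block's underside). Origin at the centre of its underside, x and y along its sides.
- beaker: bystander: glass beaker, 68 mm wide, 90 mm tall. Origin at its underside. Leave alone.
- wash_bottle: bystander: white plastic bottle with a cap, 60 mm wide, 160 mm tall. Origin at its underside. Leave alone.
- jar: bystander: small amber jar, 44 mm wide, 60 mm tall. Origin at its underside. Leave alone.
- disc: bystander: plain black disc without a hub, 64 mm wide, 8 mm thick, lying flat; not the retainer. Origin at its underside. Leave alone.
- screwdriver: bystander: screwdriver, 150 mm long, lying. Leave alone.
- cuvettes: bystander: small white divided box, 50 x 90 x 30 mm. Origin at its underside. Leave alone.
There are look-alikes about, which are no part of the job. Of the things like the pusher, leave any that is purple; of the rest the smaller one is meant.

How it is judged:
On the way, in this order (a step that is already met when the one before it is completed fails the run):
1. the retainer rests level in the well's mouth on the sprung plate, let go by the fingers (horizontal distance between retainer and well below 0.004 m and z of retainer in the frame of well between -0.01 and -0.003 m and angle between retainer's own z axis and vertical below 0.1 rad and contact force between the fingers and retainer below 0.1 N), for 0.2 s.
2. the held pusher pushes the retainer down below the mouth (contact force between pusher and retainer above 1 N and contact force between the fingers and pusher above 1 N and z of retainer in the frame of well below -0.012 m and horizontal distance between retainer and well below 0.004 m), for 0.1 s.
3. the retainer is down behind the catches and the pusher is off it (z of retainer in the frame of well below -0.02 m and horizontal distance between retainer and well below 0.004 m and angle between retainer's own z axis and vertical below 0.06 rad and contact force between pusher and retainer below 0.1 N), for 0.2 s.
At the end, for the whole second after the job is handed in: The retainer is snapped home at rest: underside over 20 mm below the deck, within 4 mm of the well's axis, tilted under 0.06 rad. The pusher stands at rest in its stand: upright within 0.1 rad, within 8 mm of the middle, foot under 15 mm above the stand's underside (z of retainer in the frame of well below -0.02 m and horizontal distance between retainer and well below 0.004 m and angle between retainer's own z axis and vertical below 0.06 rad and linear speed of each of retainer, pusher below 0.02 m/s and horizontal distance between pusher and stand below 0.008 m and z of pusher in the frame of stand below 0.015 m and angle between pusher's own z axis and vertical below 0.1 rad); the robot touches nothing.
It fails at once if the pusher pushes the retainer with more than 30 N (contact force between pusher and retainer above 30 N).
It fails at once if the fingers push the retainer down into the well (contact force between the fingers and retainer above 2 N and z of retainer in the frame of well below -0.012 m and horizontal distance between retainer and well below 0.004 m).
It fails at once if a bystander is moved by more than 30 mm (distance of any of beaker, wash_bottle, jar, disc, screwdriver, cuvettes from where it was at the start of the episode above 0.03 m).
It fails at once if an upright bystander is tipped over (angle between any of beaker, wash_bottle, jar's own z axis and vertical above 0.5 rad).
It also fails if it takes over 70 s, if anything falls off the work surface, if the arm or the gripper's body presses on something with over 40 N, if the wrist force passes 120 N, or if a joint passes its speed limit or range.

## Working session

There is one attempt and no reset: what is moved stays moved. The work goes in short steps, Python scripts to look and compute and a shell command to move; the robot and the scene stay as the last step left them, time stands still between calls to the robot, and variables do not carry over. Pictures are saved under pics/ and viewed, and the job is handed in when it is done.

```bash
ls; mkdir -p pics; python3 - <<'E'
from workcell import *
import cv2,numpy as np
np.set_printoptions(precision=4,suppress=True)
s=read_state();print({k:np.array(v) for k,v in s.items()})
for n in ["side","top","wrist"]:
    m=camera_model(n);print(n,m)
    cv2.imwrite(f"pics/{n}0.png",camera(n))
E
```

```text
pics
{'time_s': array(0.), 'qpos': array([-1.3483,  0.1815,  1.608 , -0.    ,  1.3538, -0.2063]), 'joint_velocities': array([-0.0018,  0.0005, -0.0016, -0.0005,  0.0008, -0.0021]), 'tau': array([  0.0004, -43.3875, -34.1849,   0.0701,   0.0386,  -0.0002]), 'tcp_pos': array([ 0.2389, -0.5224,  0.2378]), 'eef_rot': array([[-0.0004,  0.9095,  0.4157],
       [ 0.0017,  0.4157, -0.9095],
       [-1.    ,  0.0004, -0.0017]]), 'wrist_force': array([ 0.4731, -0.7426, -0.0428]), 'ft_torque': array([-0.0177,  0.0307,  0.0195]), 'grip_width': array(0.9958)}
side {'mtx': array([[509.2834,   0.    , 277.3943],
       [  0.    , 509.2834, 214.9512],
       [  0.    ,   0.    ,   1.    ]]), 'R': array([[-0.9224, -0.386 ,  0.0139],
       [-0.2686,  0.6152, -0.7412],
       [ 0.2776, -0.6874, -0.6711]]), 't': array([0.4738, 0.2033, 1.2011])}
top {'mtx': array([[414.3907,   0.    , 277.4037],
       [  0.    , 414.3907, 217.6663],
       [  0.    ,   0.    ,   1.    ]]), 'R': array([[ 0.0004, -1.    ,  0.0062],
       [-0.9923, -0.0012, -0.124 ],
       [ 0.124 , -0.0061, -0.9923]]), 't': array([0.0176, 0.5244, 1.0989])}
wrist {'mtx': array([[357.4225,   0.    , 282.037 ],
       [  0.    , 357.4225, 210.7257],
       [  0.    ,   0.    ,   1.    ]]), 'R': array([[ 0.4164, -0.9092, -0.0031],
       [-0.8669, -0.398 ,  0.3001],
       [-0.2741, -0.1223, -0.9539]]), 't': array([-0.5732, -0.0411,  0.3913])}
```

View pics/top0.png

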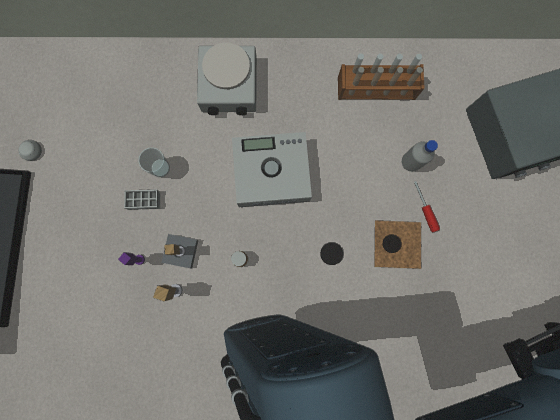

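View pics/side0.png

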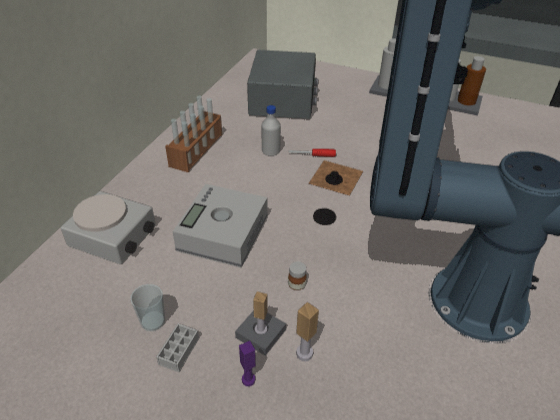

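View pics/wrist0.png

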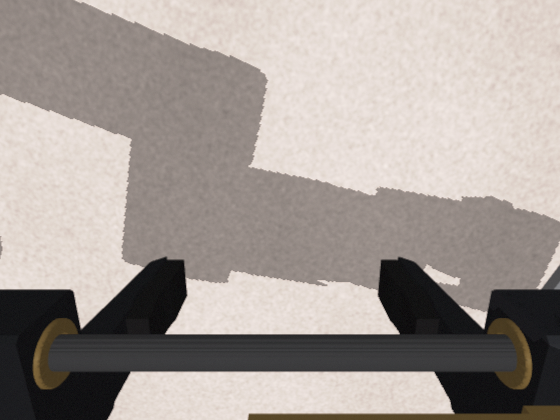

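The top view has three pusher-like things: purple at (128,258), a wooden one in the grey stand at (172,249), and a wooden one on the bench at (165,292), which also looks larger in the side view. I exclude the purple one, so the smaller wooden one, in the stand, should be the pusher. The black thing on the cork at (392,243) has a hub and is the retainer. The one at (332,253) is the plain disc. I'll check both in enlarged crops.

```bash
cat > h.py <<'E'
from workcell import *
import cv2,numpy as np
np.set_printoptions(precision=4,suppress=True)
def ray(m,uv):
    d=np.linalg.inv(m["mtx"])@np.array([uv[0],uv[1],1.]);R=m["R"];t=m["t"]
    return -R.T@t, R.T@d/np.linalg.norm(d)
def onplane(m,uv,z):
    c,d=ray(m,uv);return c+d*(z-c[2])/d[2]
def tri(obs):
    A=np.zeros((3,3));b=np.zeros(3)
    for m,uv in obs:
        c,d=ray(m,uv);P=np.eye(3)-np.outer(d,d);A+=P;b+=P@c
    X=np.linalg.solve(A,b)
    return X,[np.linalg.norm(np.cross(X-ray(m,u)[0],ray(m,u)[1])) for m,u in obs]
def proj(m,X):
    p=m["mtx"]@(m["R"]@np.array(X)+m["t"]);return p[:2]/p[2]
E
python3 - <<'E'
from h import *
t=cv2.imread("pics/top0.png");s=cv2.imread("pics/side0.png")
def crop(i,x,y,w,h,k):return cv2.resize(i[y:y+h,x:x+w],None,fx=k,fy=k,interpolation=cv2.INTER_CUBIC)
a=crop(t,100,220,120,90,3.33);b=crop(s,220,270,120,120,3.33)
c=crop(t,310,215,120,60,3.33);d=crop(s,300,150,80,80,3.33)
H=600;o=np.zeros((H,800,3),np.uint8)
for im,x,y in((a,0,0),(b,400,0),(c,0,300),):
    hh=min(im.shape[0],H-y);ww=min(im.shape[1],800-x);o[y:y+hh,x:x+ww]=im[:hh,:ww]
d=crop(s,300,150,80,60,3.0);o[420:600,400:640]=d
cv2.imwrite("pics/crop0.png",o)
mt=camera_model("top");ms=camera_model("side")
# bench-plane base ests
print("retainer top",onplane(mt,(392,243),.026), "well",onplane(mt,(272,168),.07),"well s",onplane(ms,(221,214),.07))
E
```

```text
retainer top [ 0.4559 -0.2949  0.026 ] well [0.6538 0.0328 0.07  ] well s [0.6568 0.0367 0.07  ]
```

View pics/crop0.png

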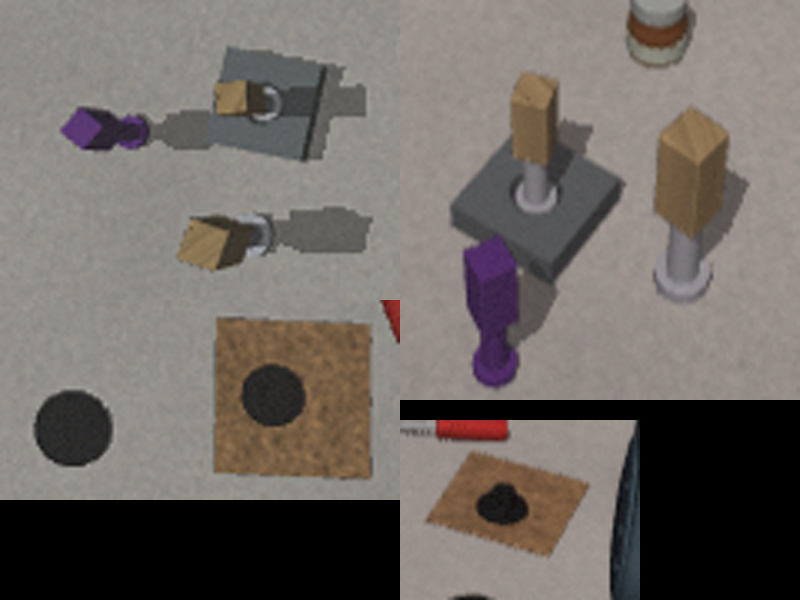

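The crops confirm both. The smaller wooden pusher stands in the grey stand, and the larger wooden and purple ones stand on the bench. The black cap on the cork has a hub. Next I move over the retainer to measure it with the wrist camera.

```bash
python3 -m inch '0 .0365 -.0145 0 0 0;0 .0365 -.0145 0 0 0;0 .0365 -.0145 0 0 0;0 .0365 -.0145 0 0 0;0 .0365 -.0145 0 0 0;0 .0365 -.0145 0 0 0;0 .0365 -.0145 0 0 0;0 .0365 -.0145 0 0 0' 60
cat > snap.py <<'E'
import sys
from h import *
import json
n=sys.argv[1];cam=sys.argv[2] if len(sys.argv)>2 else "wrist"
m=camera_model(cam);im=camera(cam)
cv2.imwrite(f"pics/{n}.png",im);np.savez(f"pics/{n}.npz",**{k:np.array(m[k]) for k in("mtx","R","t")})
s=read_state();print(s["time_s"],np.array(s["tcp_pos"]),np.array(s["wrist_force"]),s["grip_width"])
E
python3 snap.py w1
```

```text
time_s: 0.95
tcp_pos: [0.4572, -0.2946, 0.2386]
eef_rot: [[-0.0, 0.91, 0.416], [0.0, 0.416, -0.91], [-1.0, -0.0, -0.0]]
wrist_force: [0.4, -0.5, 0.5]
grip_width: 0.597
1.0 [ 0.4603 -0.2905  0.2386] [ 1.0557  3.8323 -0.3709] 0.5976169227881691
```

View pics/w1.png

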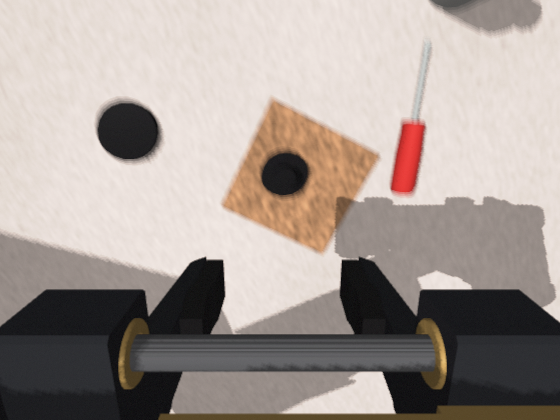

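The retainer is at about (285,174) on the cork, the disc at (128,131) and the screwdriver at (408,150). The arm was still settling, so I retake this view and then a second one 120 mm away.

```bash
python3 -m inch '0 0 0 0 0 0;0 0 0 0 0 0' >/dev/null; python3 snap.py w2;  python3 -m inch '0.03 0 .04 0 0 0;0.03 0 .04 0 0 0;0 0 .04 0 0 0;0 0 0 0 0 0;0 0 0 0 0 0;0 0 0 0 0 0' >/dev/null; python3 snap.py w3
python3 - <<'E'
from h import *
o=[]
for n in("w2","w3"):
    i=cv2.imread(f"pics/{n}.png");x=cv2.convertScaleAbs(i,alpha=3)
    m=np.load(f"pics/{n}.npz");
    u=proj(m,[.456,-.295,.015]).astype(int);print(u)
    c=x[max(u[1]-50,0):u[1]+50,u[0]-50:u[0]+50];o.append(cv2.resize(c,(400,400),interpolation=cv2.INTER_CUBIC))
cv2.imwrite("pics/c1.png",np.hstack(o))
E
```

```text
1.25 [ 0.4558 -0.2966  0.2385] [0.5748 0.275  1.1823] 0.6028428823325217
1.9 [ 0.5057 -0.4049  0.1793] [ 0.143  -0.2359  0.0794] 0.5989557309456282
[281 176]
[147 189]
```

View pics/c1.png

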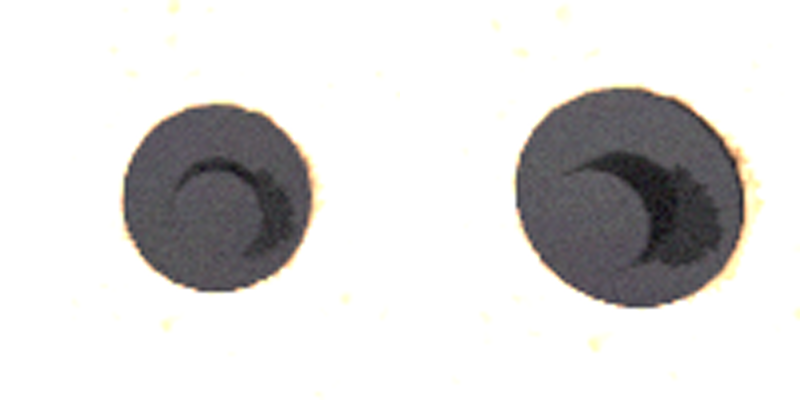

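```bash
cat > blob.py <<'E'
from h import *
def dark(n,guess,thr=45,r=50):
    i=cv2.imread(f"pics/{n}.png");m=np.load(f"pics/{n}.npz");u=proj(m,guess).astype(int)
    k=(i.max(2)<thr).astype(np.uint8)
    nn,l,st,c=cv2.connectedComponentsWithStats(k)
    j=min((j for j in range(1,nn) if st[j,4]>150),key=lambda j:np.hypot(*(c[j]-u)))
    cs,_=cv2.findContours((l==j).astype(np.uint8),cv2.RETR_EXTERNAL,cv2.CHAIN_APPROX_NONE)
    return m,cv2.fitEllipse(max(cs,key=cv2.contourArea)),u
E
python3 - <<'E'
from blob import *
ob=[]
for n in("w2","w3"):
    m,e,u=dark(n,[.456,-.295,.009]);print(n,e);ob.append((m,e[0]))
    print(onplane(m,e[0],.008))
print(tri(ob))
# hub top: crop origin = u-50 with guess z .015
h=[]
for n,p in(("w2",(218,217)),("w3",(600,217))):
    m=np.load(f"pics/{n}.npz");u=proj(m,[.456,-.295,.015]).astype(int)
    uv=(u[0]-50+(p[0]%400)/4,u[1]-50+p[1]/4);h.append((m,uv));print(uv,onplane(m,uv,.029))
print(tri(h))
E
```

```text
w2 ((284.7696533203125, 175.1773681640625), (45.56230163574219, 45.95368194580078), 75.54943084716797)
[ 0.4568 -0.298   0.008 ]
w3 ((154.04730224609375, 187.96566772460938), (52.14364242553711, 57.17514419555664), 119.73711395263672)
[ 0.457 -0.298  0.008]
(array([ 0.4568, -0.2979,  0.0075]), [np.float64(0.00011284024323525703), np.float64(0.00011284024323521368)])
(np.float64(285.5), np.float64(180.25)) [ 0.4563 -0.2989  0.029 ]
(np.float64(147.0), np.float64(193.25)) [ 0.458  -0.2989  0.029 ]
(array([ 0.4565, -0.2987,  0.0269]), [np.float64(0.000745350928141359), np.float64(0.0007453509281413732)])
```

Retainer axis is at (0.457,-0.298). Its rim measures at about z 7.5 mm and its hub top at about 27 mm, where 6–9 mm and 29 mm were expected, so the fit is good. I go over it and down.

```bash
python3 -m inch '0 0 -.039 0 0 0;0 0 -.039 0 0 0;0 0 -.0393 0 0 0;0 0 0 0 0 0;.045 0 0 0 0 0;.045 0 0 0 0 0;.042 0 0 0 0 0;0 0 0 0 0 0' 60;python3 snap.py w4;python3 snap.py s4 side
```

```text
time_s: 2.7
tcp_pos: [0.4543, -0.2953, 0.042]
eef_rot: [[-0.007, 0.909, 0.416], [0.007, 0.416, -0.909], [-1.0, -0.003, -0.009]]
wrist_force: [0.1, 0.2, 0.1]
grip_width: 0.596
2.75 [ 0.4561 -0.297   0.0451] [-0.7901 -0.3436 -0.5937] 0.5986964533145122
2.8 [ 0.4577 -0.2986  0.0475] [ 0.4971 -0.4019  0.0861] 0.5993804361356422
```

View pics/w4.png

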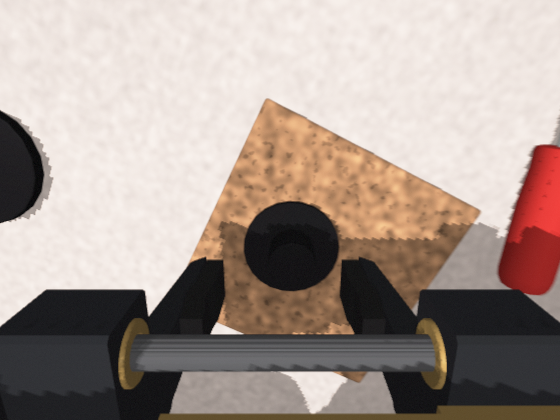

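```bash
python3 -m inch '0 0 0 0 0 0;0 0 0 0 0 0'; python3 - <<'E'
from blob import *
import subprocess
subprocess.run(["python3","snap.py","w5"])
m,e,u=dark("w5",[.457,-.298,.009]);print(e,onplane(m,e[0],.009))
s=read_state();d=np.array([.4568,-.298,0])-s["tcp_pos"];print(np.array(s["eef_rot"]).T@d)
E
```

```text
time_s: 3.0
tcp_pos: [0.4592, -0.3001, 0.0496]
eef_rot: [[0.004, 0.909, 0.416], [-0.004, 0.416, -0.909], [-1.0, 0.002, 0.005]]
wrist_force: [0.4, -0.2, -0.4]
grip_width: 0.598
3.05 [ 0.4589 -0.2998  0.0493] [-0.4909 -0.6814  0.8818] 0.5996942033891937
((277.7679748535156, 244.8226776123047), (84.34479522705078, 89.32451629638672), 88.9427719116211) [ 0.4578 -0.2976  0.009 ]
this script no longer has the robotException ignored in: <_io.TextIOWrapper mode='rw' encoding='UTF-8'>
Traceback (most recent call last):
BrokenPipeError: [Errno 32] Broken pipe
```

```bash
python3 -m inch '.012 0 -.002 0 0 0;.012 0 0 0 0 0;0 0 0 0 0 0;0 0 0 0 0 0;0 0 0 0 0 0;0 0 0 0 0 0'
```

```text
time_s: 3.65
tcp_pos: [0.4569, -0.2969, 0.0229]
eef_rot: [[0.0, 0.909, 0.416], [-0.0, 0.416, -0.909], [-1.0, 0.0, 0.0]]
wrist_force: [0.4, -0.2, 0.4]
grip_width: 0.598
```

```bash
python3 -m inch '.005 0 .001 0 0 0;.005 0 0 0 0 0;0 0 0 0 0 0;0 0 0 0 0 0' ; python3 -m inch '0 0 0 0 0 0;0 0 0 0 0 0;0 0 0 0 0 0;0 0 0 0 0 0;0 0 0 0 0 0' 0; python3 snap.py w6
```

```text
time_s: 4.05
tcp_pos: [0.4569, -0.2974, 0.0124]
eef_rot: [[-0.0, 0.909, 0.416], [0.001, 0.416, -0.909], [-1.0, -0.0, -0.001]]
wrist_force: [0.3, -0.3, 0.1]
grip_width: 0.602
time_s: 4.55
tcp_pos: [0.4572, -0.2977, 0.0128]
eef_rot: [[0.0, 0.909, 0.416], [-0.0, 0.416, -0.909], [-1.0, 0.0, 0.0]]
wrist_force: [-1.1, -0.3, 0.1]
grip_width: 0.264
4.6 [ 0.4572 -0.2977  0.0128] [ 0.3827 -0.666   0.1197] 0.25917382679388057
```

View pics/w6.png

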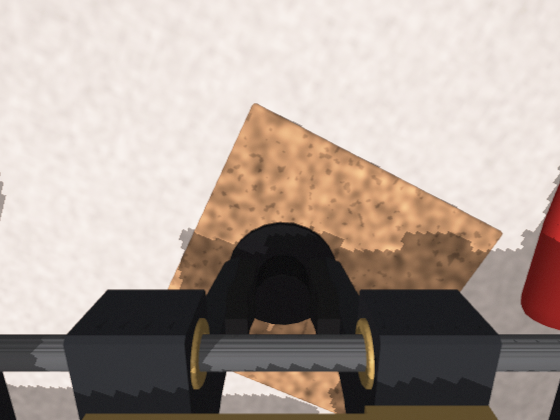

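The hub is gripped: the opening reads 0.26, about 23 mm, and the picture shows the hub between the fingers at (283,290). I lift and carry it over the photometer.

```bash
python3 -m inch '-.02 0 0 0 0 0;-.04 0 0 0 0 0;-.04 0 0 0 0 0;-.04 0 0 0 0 0;-.04 0 0 0 0 0;-.02 0 0 0 0 0;0 0 0 0 0 0;0 0 0 0 0 0'; python3 -m inch '0 .035 -.024 0 0 0;0 .035 -.024 0 0 0;0 .035 -.024 0 0 0;0 .035 -.024 0 0 0;0 .035 -.024 0 0 0;0 .035 -.024 0 0 0;0 .035 -.024 0 0 0;0 0 0 0 0 0'; python3 -m inch '0 0 0 0 0 0;0 0 0 0 0 0;0 0 0 0 0 0;0 0 0 0 0 0;0 0 0 0 0 0'; python3 snap.py w7;python3 snap.py s7 side
```

```text
time_s: 5.4
tcp_pos: [0.4569, -0.2973, 0.212]
eef_rot: [[-0.0, 0.909, 0.416], [0.0, 0.416, -0.909], [-1.0, -0.0, -0.0]]
wrist_force: [0.4, -0.8, -1.0]
grip_width: 0.26
time_s: 6.2
tcp_pos: [0.6103, -0.0382, 0.2095]
eef_rot: [[-0.004, 0.907, 0.42], [0.003, 0.42, -0.907], [-1.0, -0.002, -0.004]]
wrist_force: [-1.3, -0.4, 0.0]
grip_width: 0.262
time_s: 6.7
tcp_pos: [0.6099, -0.0439, 0.2128]
eef_rot: [[0.0, 0.91, 0.414], [-0.0, 0.414, -0.91], [-1.0, 0.0, 0.0]]
wrist_force: [-0.6, -0.1, -0.4]
grip_width: 0.263
6.75 [ 0.61   -0.0437  0.2129] [ 0.0239 -0.0187  0.2683] 0.26462250720917946
6.8 [ 0.61   -0.0435  0.2129] [-0.3399 -0.6603 -0.987 ] 0.2633513974662506
```

View pics/w7.png

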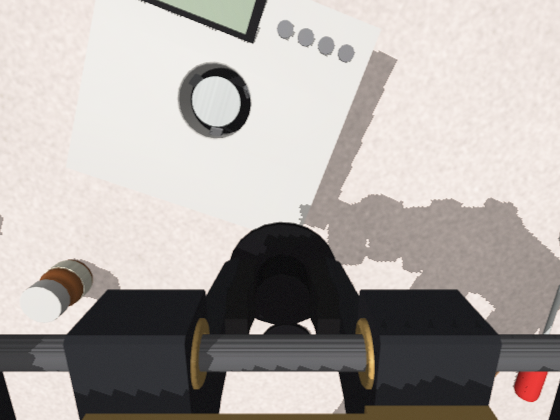

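The well's mouth is at (215,100), the retainer is held level and the jar is at (60,290). I take a second view from above the well.

```bash
python3 -m inch '0 .025 -.018 0 0 0;0 .025 -.018 0 0 0;0 .024 -.017 0 0 0;0 0 0 0 0 0;0 0 0 0 0 0;0 0 0 0 0 0;0 0 0 0 0 0;0 0 0 0 0 0';  python3 snap.py w8; python3 - <<'E'
from h import *
o=[]
for n in("w7","w8"):
    i=cv2.imread(f"pics/{n}.png");m=np.load(f"pics/{n}.npz")
    u=proj(m,[.656,.035,.07]).astype(int);print(u)
    x0,y0=u[0]-60,max(u[1]-60,0);print(x0,y0)
    c=i[y0:y0+120,x0:x0+120];o.append(cv2.resize(c,(400,400),interpolation=cv2.INTER_CUBIC))
cv2.imwrite("pics/c8.png",np.hstack(o))
E
```

```text
time_s: 7.6
tcp_pos: [0.6552, 0.0351, 0.2129]
eef_rot: [[0.0, 0.91, 0.415], [-0.0, 0.415, -0.91], [-1.0, 0.0, 0.0]]
wrist_force: [-0.2, 0.3, -0.1]
grip_width: 0.263
7.65 [0.6552 0.0352 0.2129] [ 0.2534 -0.2462  0.077 ] 0.26118485814456327
[215 103]
155 43
[283 195]
223 135
```

View pics/c8.png

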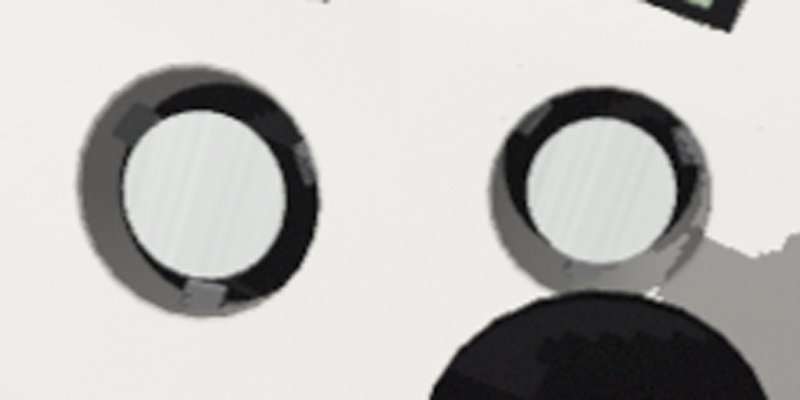

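```bash
python3 - <<'E'
from h import *
ob=[]
for n,c0,amax in(("w7",(215,100),400),("w8",(283,192),0)):
    i=cv2.imread(f"pics/{n}.png").min(2);m=np.load(f"pics/{n}.npz")
    P=[]
    for a in np.arange(0,360,3):
        # from outside inward: deck bright -> first drop
        if n=="w8" and 5<a<165: continue   # lower part: shadow/retainer
        ca,sa=np.cos(np.radians(a)),np.sin(np.radians(a))
        rs=np.arange(50,22,-.25)
        v=cv2.remap(i,np.float32([c0[0]+rs*ca]),np.float32([c0[1]+rs*sa]),cv2.INTER_LINEAR)[0]
        k=np.argmax(v<190)
        if v[0]>200 and v[k]<190: P.append((c0[0]+rs[k]*ca,c0[1]+rs[k]*sa))
    P=np.float32(P);e=cv2.fitEllipse(P);print(n,len(P),e)
    W=np.array([onplane(m,p,.07) for p in P]);A=np.c_[2*W[:,:2],np.ones(len(W))]
    s=np.linalg.lstsq(A,(W[:,:2]**2).sum(1),rcond=None)[0]
    r=np.sqrt(s[2]+s[0]**2+s[1]**2);print("circle z=.07:",s[:2],"r",r,"res",np.std(np.hypot(*(W[:,:2]-s[:2]).T)-r))
    ob.append((m,proj(m,[s[0],s[1],.07])))
print(tri(ob))
# plate 38mm disc triangulation: bright disc centre
ob=[]
for n,p,o in(("w7",(203,194),(155,43)),("w8",(202,191),(223,135))):
    m=np.load(f"pics/{n}.npz");ob.append((m,(o[0]+p[0]*.3,o[1]+p[1]*.3)))
print("plate",tri(ob))
E
```

```text
w7 120 ((214.06060791015625, 100.00129699707031), (72.18599700927734, 77.44174194335938), 151.4948272705078)
circle z=.07: [0.6573 0.0363] r 0.028220124909467025 res 0.00013574222734894254
w8 67 ((282.4816589355469, 192.3721160888672), (64.76080322265625, 67.27783203125), 81.1277847290039)
circle z=.07: [0.6575 0.0365] r 0.02807293969072405 res 0.0001152286036305813
(array([0.6572, 0.0364, 0.069 ]), [np.float64(4.370010269331028e-05), np.float64(4.370010269323579e-05)])
plate (array([0.6575, 0.0357, 0.0653]), [np.float64(0.000126469707648732), np.float64(0.00012646970764868405)])
```

The well mouth centre is (0.6573,0.0364), at z 69 mm against the expected 70, with radius 28.1 mm against 28. The plate is at 65 mm against 64. The retainer was gripped on its axis, so I shift by about 2.4 mm along tool y and descend.

```bash
python3 -m inch '.03 .0024 0 0 0 0;.04 0 0 0 0 0;.03 0 0 0 0 0;.015 0 0 0 0 0;0 0 0 0 0 0;0 0 0 0 0 0;0 0 0 0 0 0;0 0 0 0 0 0';  python3 snap.py w9; python3 snap.py s9 side; python3 - <<'E'
import cv2
a=cv2.imread("pics/s9.png")[160:280,150:300];cv2.imwrite("pics/s9c.png",cv2.resize(a,(750,600),interpolation=cv2.INTER_CUBIC))
E
```

```text
time_s: 8.45
tcp_pos: [0.6589, 0.0369, 0.0999]
eef_rot: [[0.003, 0.909, 0.416], [-0.0, 0.416, -0.909], [-1.0, 0.003, 0.002]]
wrist_force: [1.0, 0.2, -0.2]
grip_width: 0.265
8.5 [0.6586 0.037  0.0995] [-1.0129  0.0474  1.0202] 0.2649436772836207
8.55 [0.6583 0.0369 0.0991] [0.4115 0.0371 0.0229] 0.26675630565158515
```

View pics/w9.png

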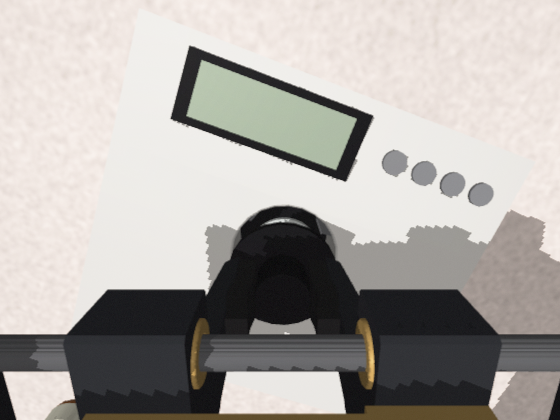

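View pics/s9c.png

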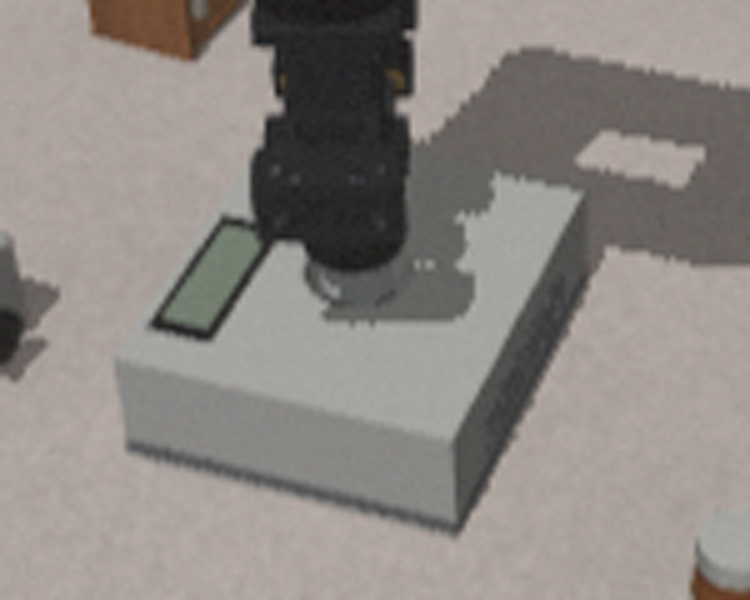

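The retainer hangs over the mouth, with the well's edge showing evenly around it. I descend slowly.

```bash
python3 -m inch '0 0 0 0 0 0;.004 0 0 0 0 0;.004 0 0 0 0 0;.004 0 0 0 0 0;.004 0 0 0 0 0;0 0 0 0 0 0;0 0 0 0 0 0;0 0 0 0 0 0'
```

```text
time_s: 9.35
tcp_pos: [0.6577, 0.037, 0.0819]
eef_rot: [[0.0, 0.909, 0.416], [-0.0, 0.416, -0.909], [-1.0, 0.0, 0.0]]
wrist_force: [0.6, 1.0, -0.9]
grip_width: 0.263
```

```bash
python3 -m inch '.002 -.0006 .0004 0 0 0;.002 0 0 0 0 0;0 0 0 0 0 0;0 0 0 0 0 0';python3 -m inch '.002 0 0 0 0 0;.0015 0 0 0 0 0;0 0 0 0 0 0;0 0 0 0 0 0;0 0 0 0 0 0'; python3 snap.py w10
```

```text
time_s: 9.75
tcp_pos: [0.6571, 0.0364, 0.0776]
eef_rot: [[-0.0, 0.909, 0.416], [0.0, 0.416, -0.909], [-1.0, -0.0, -0.0]]
wrist_force: [0.5, -0.7, -1.0]
grip_width: 0.261
time_s: 10.25
tcp_pos: [0.6572, 0.0364, 0.0743]
eef_rot: [[0.0, 0.909, 0.416], [0.0, 0.416, -0.909], [-1.0, 0.0, -0.0]]
wrist_force: [0.5, -0.1, 0.1]
grip_width: 0.265
10.3 [0.6572 0.0364 0.0743] [ 0.6369 -0.037   0.2329] 0.265186510823732
```

View pics/w10.png

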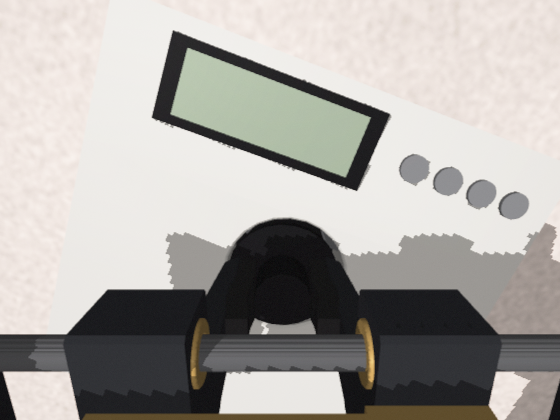

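The rim is in the mouth with no side force. I let go and rise.

```bash
python3 -m inch '0 0 0 0 0 0;0 0 0 0 0 0;0 0 0 0 0 0;0 0 0 0 0 0;0 0 0 0 0 0' 50; python3 -m inch '-.02 0 0 0 0 0;-.04 0 0 0 0 0;-.04 0 0 0 0 0;-.04 0 0 0 0 0;0 0 0 0 0 0;0 0 0 0 0 0;0 0 0 0 0 0;0 0 0 0 0 0'; python3 snap.py w11
```

```text
time_s: 10.8
tcp_pos: [0.6572, 0.0364, 0.0742]
eef_rot: [[0.0, 0.909, 0.416], [0.0, 0.416, -0.909], [-1.0, 0.0, -0.0]]
wrist_force: [0.7, -0.1, 0.4]
grip_width: 0.497
time_s: 11.6
tcp_pos: [0.6561, 0.0365, 0.2121]
eef_rot: [[-0.003, 0.909, 0.416], [0.0, 0.416, -0.909], [-1.0, -0.003, -0.002]]
wrist_force: [0.5, -0.5, 0.1]
grip_width: 0.498
11.65 [0.6562 0.0365 0.2122] [-0.4497  0.0701 -0.1131] 0.4974716608916109
```

View pics/w11.png

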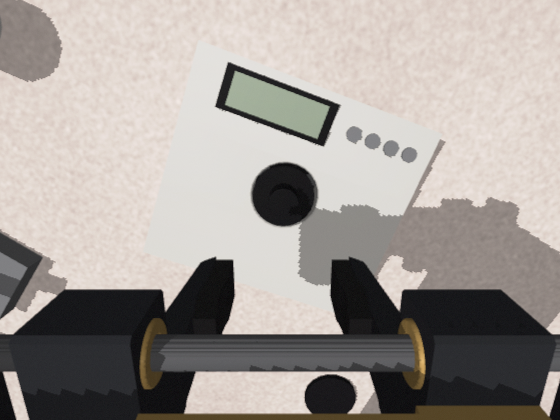

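The retainer sits centred in the mouth at (284,193). Next I locate the pushers from the start pictures, using the handle tops and stand corners.

```bash
python3 - <<'E'
from h import *
mt=camera_model("top");ms=camera_model("side")
T=lambda x,y:(100+x/3.333,220+y/3.333)
S=lambda x,y:(220+(x-400)/3.333,270+y/3.333)
for k,a,b in(("pusher",T(232,97),S(536,87)),("purple",T(88,128),S(490,252)),("big",T(210,243),S(694,128)),("pushfoot",T(263,103),S(536,195)),("jar",(239,259),(297,270))):
    print(k,tri([(mt,a),(ms,b)]))
st=[T(228,47),T(326,66),T(306,160),T(213,140)]
print("stand corners z.025",[onplane(mt,p,.025)[:2] for p in st], np.mean([onplane(mt,p,.025)[:2] for p in st],0))
m=np.load("pics/w11.npz");print("ret",onplane(m,(284.3,194),.07))
E
```

```text
pusher (array([0.4335, 0.2844, 0.13  ]), [np.float64(0.00022534206703623733), np.float64(0.00022534206703606055)])
purple (array([0.412 , 0.3943, 0.118 ]), [np.float64(0.00084973637376402), np.float64(0.00084973637376399)])
big (array([0.3287, 0.2914, 0.1517]), [np.float64(0.0002845725989831431), np.float64(0.0002845725989830853)])
pushfoot (array([0.4337, 0.2865, 0.0209]), [np.float64(0.0004107289486121601), np.float64(0.0004107289486120818)])
jar (array([0.4127, 0.1204, 0.0495]), [np.float64(0.0011835141340996152), np.float64(0.0011835141340995382)])
stand corners z.025 [array([0.4797, 0.3157]), array([0.4642, 0.2351]), array([0.3878, 0.2495]), array([0.4039, 0.3253])] [0.4339 0.2814]
ret [0.6583 0.0366 0.07  ]
```

The pusher stands at (0.4335,0.284) with its top at z 0.130, which matches 10+120 mm. The big one is at (0.329,0.291) and 152 mm tall. The purple one is at (0.412,0.394) and 118 mm tall. With the jaw opening along about y, the gripper body stays clear of both. I move over the pusher.

```bash
python3 -m inch '-.005 -.0125 -.0397 0 0 0;-.005 -.0125 -.0397 0 0 0;-.005 -.0125 -.0397 0 0 0;-.005 -.0125 -.0397 0 0 0;-.005 -.0125 -.0397 0 0 0;-.005 -.0125 -.0397 0 0 0;0 -.0125 -.0397 0 0 0;0 -.0125 -.0397 0 0 0' 60;python3 -m inch '0 0 0 0 0 0;0 0 0 0 0 0;0 0 0 0 0 0;0 0 0 0 0 0;0 0 0 0 0 0'; python3 snap.py w12
```

```text
time_s: 12.45
tcp_pos: [0.4326, 0.2846, 0.2435]
eef_rot: [[-0.001, 0.91, 0.416], [-0.0, 0.416, -0.91], [-1.0, -0.001, -0.0]]
wrist_force: [-0.2, 0.1, -0.4]
grip_width: 0.605
time_s: 12.95
tcp_pos: [0.4349, 0.2828, 0.244]
eef_rot: [[-0.0, 0.91, 0.414], [-0.0, 0.414, -0.91], [-1.0, -0.0, 0.0]]
wrist_force: [-0.3, 0.3, -0.6]
grip_width: 0.598
13.0 [0.4348 0.2829 0.244 ] [ 0.86   -0.0999 -0.282 ] 0.6014423872001602
```

View pics/w12.png

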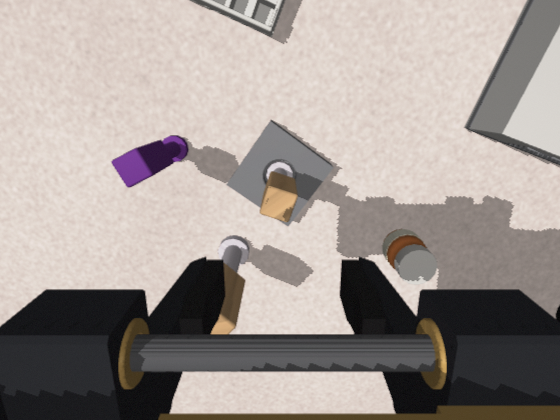

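The pusher's handle is at (280,197) in the stand, purple at (150,160), the big one at (235,270) and the jar at (410,255). I measure the handle's top square, enlarged.

```bash
python3 - <<'E'
from h import *
i=cv2.imread("pics/w12.png");c=i[110:240,215:345];cv2.imwrite("pics/c12.png",cv2.resize(c,(600,600),interpolation=cv2.INTER_CUBIC))
m=np.load("pics/w12.npz");print(proj(m,[.4335,.284,.13]))
E
```

```text
[280.8005 207.5729]
```

View pics/c12.png

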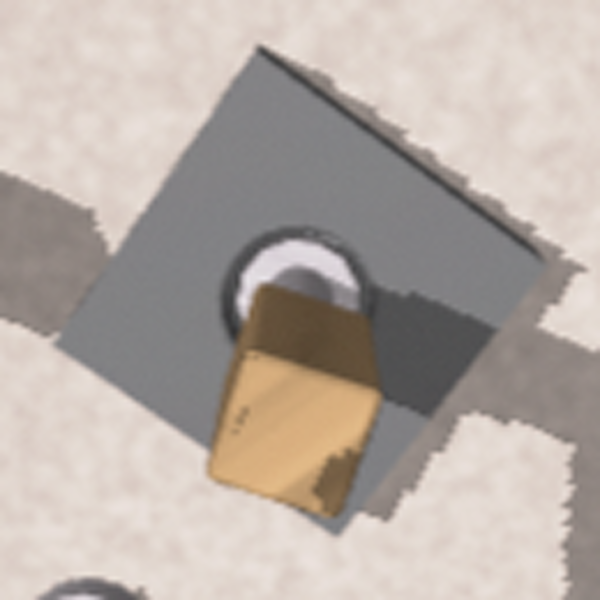

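```bash
python3 - <<'E'
from h import *
m=np.load("pics/w12.npz");f=600/130
W=lambda p,z:onplane(m,(215+p[0]/f,110+p[1]/f),z)
C=np.array([W(p,.13) for p in((246,350),(381,387),(340,518),(209,475))]);print(C.mean(0))
for k in range(4):
    d=C[(k+1)%4]-C[k];print(np.linalg.norm(d),np.degrees(np.arctan2(d[1],d[0])))
S=np.array([W(p,.025) for p in((258,45),(545,260),(338,533),(55,345))]);print("stand",S.mean(0))
for k in range(4):
    d=S[(k+1)%4]-S[k];print(np.linalg.norm(d),np.degrees(np.arctan2(d[1],d[0])))
R=m["R"]
s=read_state();z=np.array(s["eef_rot"])[:,2];print("jaw",np.degrees(np.arctan2(z[1],z[0])),s["tcp_pos"],s["qpos"])
# height from two views: top camera + wrist
print(tri([(m,(215+C.mean()*0+294/f,110+432.5/f)),(camera_model("top"),(169.7,249.1))]))
E
```

```text
[0.4355 0.2867 0.13  ]
0.022746001420617615 -81.23411246392732
0.023510132456670697 -171.66182844307022
0.022984204775535994 95.38842910427633
0.022158547131235422 7.799340115918943
stand [0.4355 0.2866 0.025 ]
0.07880674672309476 -101.7036706240607
0.07931420382574014 169.1948168184277
0.07870649303563024 79.4068863889602
0.08084133420672326 -10.740614304985934
jaw -65.5256945037897 [0.4348 0.2829 0.244 ] [ 0.3478  0.0498  1.7407 -0.0001  1.3514  1.4914]
(array([0.434 , 0.2859, 0.1236]), [np.float64(9.6232065910133e-05), np.float64(9.62320659100742e-05)])
```

Handle axes lie at about 7.6°, so the jaws should lie at −82.4°, which is +16.9° about tool x. I turn, shift, lower a little and take a second view.

```bash
python3 -m inch '0 0 0 8.45 0 0;0 0 0 8.45 0 0;0.025 0.0012 -.0037 0 0 0;0.025 0 0 0 0 0;0 0 0 0 0 0;0 0 0 0 0 0;0 0 0 0 0 0;0 0 0 0 0 0';python3 -m inch '0 0 0 0 0 0;0 0 0 0 0 0'; python3 snap.py w13;python3 - <<'E'
from h import *
i=cv2.imread("pics/w13.png");c=i[130:290,200:360];cv2.imwrite("pics/c13.png",cv2.resize(c,(640,640),interpolation=cv2.INTER_CUBIC)[:600])
E
```

```text
time_s: 13.8
tcp_pos: [0.4358, 0.2877, 0.1957]
eef_rot: [[0.002, 0.991, 0.133], [0.001, 0.133, -0.991], [-1.0, 0.002, -0.001]]
wrist_force: [-0.2, -0.3, -0.7]
grip_width: 0.596
time_s: 14.0
tcp_pos: [0.4352, 0.2876, 0.1949]
eef_rot: [[0.001, 0.991, 0.133], [0.0, 0.133, -0.991], [-1.0, 0.001, -0.0]]
wrist_force: [0.3, -0.2, -0.4]
grip_width: 0.602
14.05 [0.435  0.2876 0.1947] [0.4984 0.2916 0.4736] 0.598505715673047
```

View pics/c13.png

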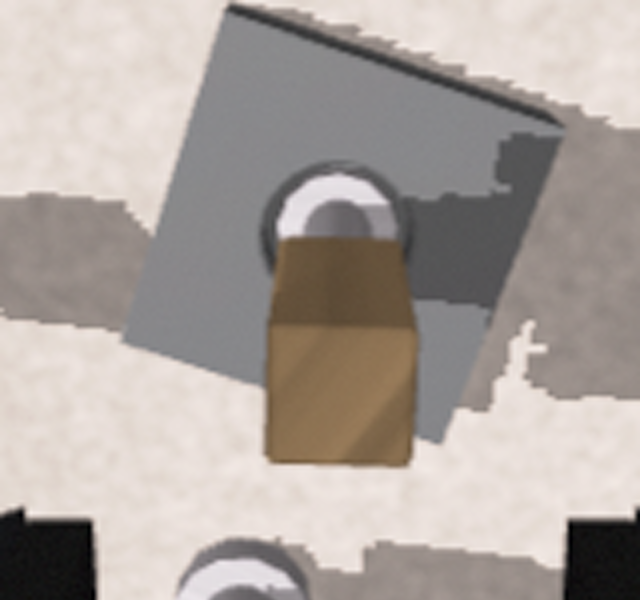

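View pics/w13.png

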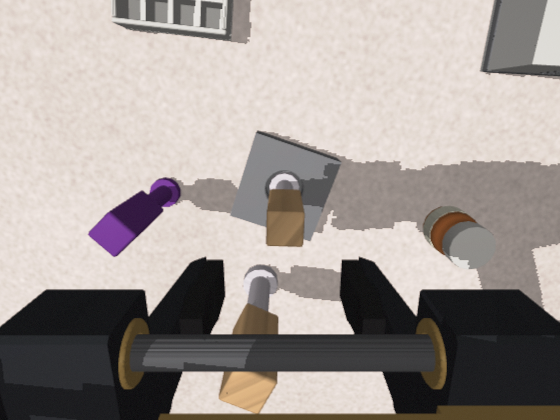

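The handle is square to the jaws. I triangulate the top from the two wrist views.

```bash
python3 - <<'E'
from h import *
a=np.load("pics/w12.npz");b=np.load("pics/w13.npz");f=600/130
A=[(215+x/f,110+y/f) for x,y in((246,350),(381,387),(340,518),(209,475))]
B=[(200+x/4,130+y/4) for x,y in((268,328),(416,328),(412,466),(266,462))]
X=np.array([tri([(a,p),(b,q)])[0] for p,q in zip(A,B)]);print(X,X.mean(0))
C=np.array([onplane(b,q,.13) for q in B]);print(C.mean(0))
for k in range(4):
    d=C[(k+1)%4]-C[k];print(np.linalg.norm(d),np.degrees(np.arctan2(d[1],d[0])))
S=np.array([onplane(b,(200+x/4,130+y/4),.025) for x,y in((229,8),(563,126),(441,443),(122,342))]);print("stand",S.mean(0))
print("pocket",onplane(b,(200+337/4,130+228/4),.025))
s=read_state();d=C.mean(0)-s["tcp_pos"];print(np.array(s["eef_rot"]).T@d,s["tcp_pos"])
E
```

```text
[[0.4448 0.2993 0.1295]
 [0.4489 0.2771 0.1324]
 [0.4258 0.2739 0.1318]
 [0.4246 0.2968 0.1347]] [0.436  0.2868 0.1321]
[0.4351 0.2865 0.13  ]
0.02289817145159553 -82.25924504115493
0.023107158723016084 -172.81981344110343
0.023297210504668167 96.0546411614387
0.022428989745149244 6.169455795386213
stand [0.435  0.2863 0.025 ]
pocket [0.4369 0.2869 0.025 ]
[ 0.0647 -0.0001  0.0011] [0.435  0.2876 0.1947]
```

The top is at (0.4352,0.2866,0.131). I descend to TCP z of about 0.088 and grip.

```bash
python3 -m inch '.02 0 .001 0 0 0;.03 0 0 0 0 0;.03 0 0 0 0 0;.02 0 0 0 0 0;.0065 0 0 0 0 0;0 0 0 0 0 0;0 0 0 0 0 0;0 0 0 0 0 0'; python3 -m inch '0 0 0 0 0 0;0 0 0 0 0 0;0 0 0 0 0 0'; python3 snap.py w14
```

```text
time_s: 14.85
tcp_pos: [0.436, 0.2869, 0.0892]
eef_rot: [[0.002, 0.991, 0.133], [0.001, 0.133, -0.991], [-1.0, 0.003, -0.001]]
wrist_force: [0.0, 0.4, -0.8]
grip_width: 0.596
time_s: 15.15
tcp_pos: [0.4352, 0.2866, 0.0881]
eef_rot: [[0.001, 0.991, 0.133], [0.0, 0.133, -0.991], [-1.0, 0.001, -0.0]]
wrist_force: [-0.6, -0.1, -0.2]
grip_width: 0.599
15.2 [0.4351 0.2866 0.088 ] [-0.6013 -0.457   1.167 ] 0.5985496913131134
```

View pics/w14.png

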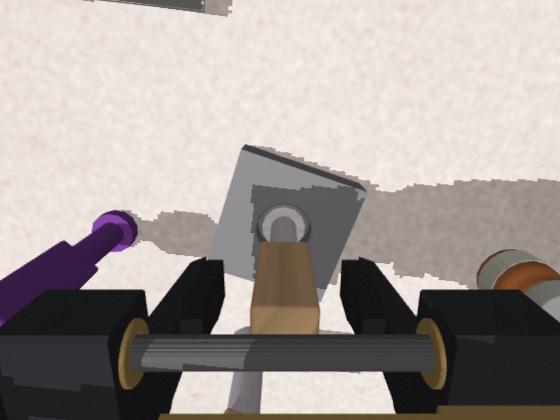

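The handle at (285,285) is centred between the fingers at (223) and (342). I close on it and lift a little to check.

```bash
python3 -m inch '0 0 0 0 0 0;0 0 0 0 0 0;0 0 0 0 0 0;0 0 0 0 0 0;0 0 0 0 0 0;0 0 0 0 0 0' 0; python3 snap.py w15;  python3 -m inch '-.01 0 0 0 0 0;-.02 0 0 0 0 0;-.04 0 0 0 0 0;-.04 0 0 0 0 0;-.03 0 0 0 0 0;0 0 0 0 0 0;0 0 0 0 0 0;0 0 0 0 0 0'; python3 -m inch '0 0 0 0 0 0;0 0 0 0 0 0'; python3 snap.py w16; python3 snap.py s16 side
```

```text
time_s: 15.8
tcp_pos: [0.435, 0.2865, 0.0876]
eef_rot: [[-0.0, 0.991, 0.133], [-0.0, 0.133, -0.991], [-1.0, -0.0, 0.0]]
wrist_force: [-0.2, -0.2, -0.6]
grip_width: 0.267
15.85 [0.435  0.2865 0.0877] [ 0.6193 -0.3432 -0.1897] 0.27479276073022146
time_s: 16.65
tcp_pos: [0.4337, 0.286, 0.2257]
eef_rot: [[-0.003, 0.991, 0.133], [-0.001, 0.133, -0.991], [-1.0, -0.003, 0.001]]
wrist_force: [0.2, -0.2, -2.8]
grip_width: 0.269
time_s: 16.85
tcp_pos: [0.4342, 0.2862, 0.2261]
eef_rot: [[-0.003, 0.991, 0.133], [-0.001, 0.133, -0.991], [-1.0, -0.003, 0.001]]
wrist_force: [-0.1, -0.0, -2.4]
grip_width: 0.269
16.9 [0.4344 0.2863 0.2265] [-0.5872 -0.4501 -3.3173] 0.2733984521748236
16.95 [0.4346 0.2864 0.2268] [ 0.2059 -0.6663 -1.4874] 0.2642634658828175
```

View pics/w16.png

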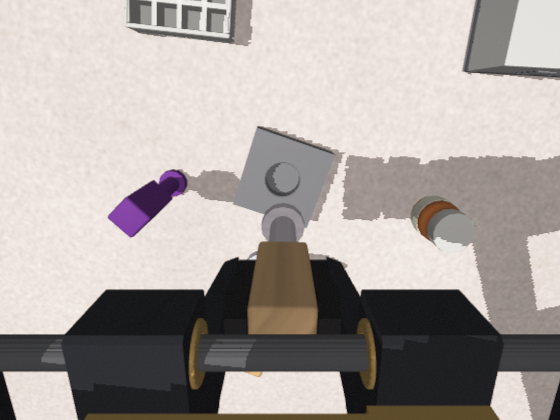

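View pics/s16.png

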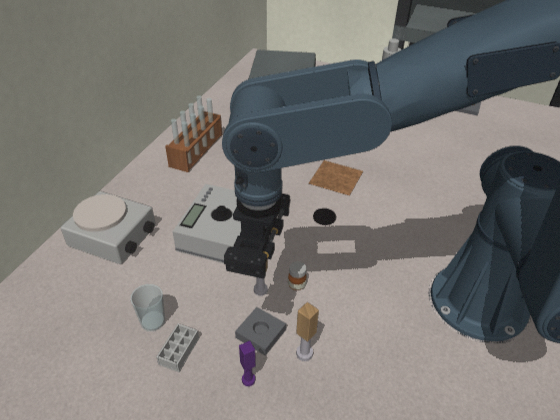

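The pusher is lifted: the weight reads about 2 N, its foot is at (283,222) and the empty pocket at (283,178). I carry it over the retainer.

```bash
python3 -m inch '0 .0235 .0346 0 0 0;0 .0235 .0346 0 0 0;0 .0235 .0346 0 0 0;0 .0235 .0346 0 0 0;0 .0235 .0346 0 0 0;0 .0235 .0346 0 0 0;0 .0235 .0346 0 0 0;0 .0235 .0346 0 0 0'; python3 -m inch '0 0 0 0 0 0;0 0 0 0 0 0;0 0 0 0 0 0;0 0 0 0 0 0;0 0 0 0 0 0;0 0 0 0 0 0;0 0 0 0 0 0'; python3 snap.py w17; python3 snap.py s17 side
```

```text
time_s: 17.75
tcp_pos: [0.6591, 0.0358, 0.2271]
eef_rot: [[-0.001, 0.991, 0.133], [0.0, 0.133, -0.991], [-1.0, -0.001, -0.0]]
wrist_force: [0.3, 0.5, -1.2]
grip_width: 0.273
time_s: 18.45
tcp_pos: [0.6581, 0.0378, 0.228]
eef_rot: [[0.0, 0.991, 0.134], [-0.0, 0.134, -0.991], [-1.0, 0.0, 0.0]]
wrist_force: [0.5, -0.1, -2.6]
grip_width: 0.267
18.5 [0.6582 0.0377 0.2279] [-1.1996 -0.5504 -2.8556] 0.27041825955270754
18.55 [0.6582 0.0375 0.2279] [-0.9948  0.5973 -2.1145] 0.27487671496813326
```

View pics/w17.png

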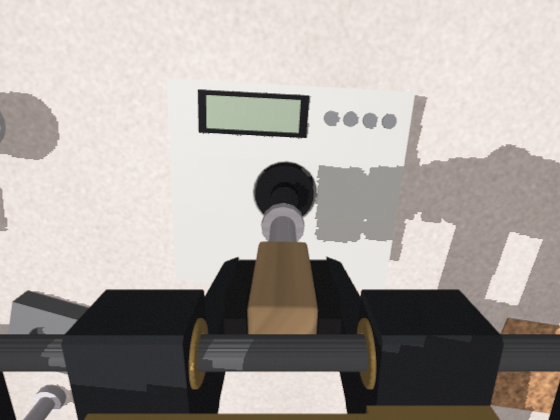

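```bash
python3 - <<'E'
from h import *
m=np.load("pics/w17.npz")
i=cv2.imread("pics/w17.png");c=i[150:250,225:345];cv2.imwrite("pics/c17.png",cv2.resize(cv2.convertScaleAbs(c,alpha=1.5),(720,600),interpolation=cv2.INTER_CUBIC))
g=i.min(2);W=[];c0=(285,191)
for a in np.arange(150,391,4):
    ca,sa=np.cos(np.radians(a)),np.sin(np.radians(a));rs=np.arange(42,22,-.25)
    v=cv2.remap(g,np.float32([c0[0]+rs*ca]),np.float32([c0[1]+rs*sa]),cv2.INTER_LINEAR)[0];k=np.argmax(v<80)
    if v[k]<80:W.append(onplane(m,(c0[0]+rs[k]*ca,c0[1]+rs[k]*sa),.07))
W=np.array(W);s=np.linalg.lstsq(np.c_[2*W[:,:2],np.ones(len(W))],(W[:,:2]**2).sum(1),rcond=None)[0]
print(s[:2],np.sqrt(s[2]+s[0]**2+s[1]**2))
print("foot",onplane(m,(283,224),.16),read_state()["tcp_pos"])
E
```

```text
[0.6581 0.0366] 0.02635922598755032
foot [0.6602 0.0383 0.16  ] [0.6582 0.0375 0.2279]
```

View pics/c17.png

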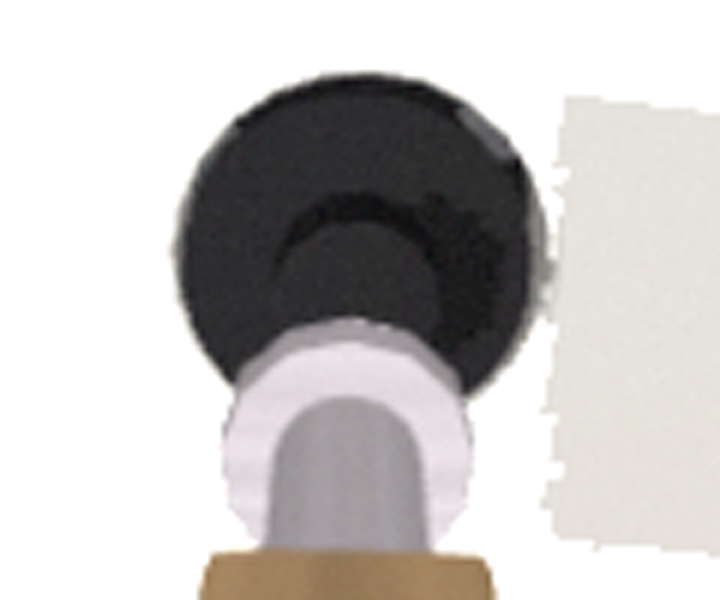

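The foot is about 1.5 mm off the hub's centre and the rim sits level in the mouth. I correct that and descend in stages.

```bash
python3 -m inch '.015 -.001 .001 0 0 0;.02 0 0 0 0 0;.01 0 0 0 0 0;.004 0 0 0 0 0;0 0 0 0 0 0;0 0 0 0 0 0;0 0 0 0 0 0;0 0 0 0 0 0'; python3 -m inch '.003 0 0 0 0 0;.003 0 0 0 0 0;0 0 0 0 0 0;0 0 0 0 0 0;0 0 0 0 0 0;0 0 0 0 0 0'; python3 snap.py s18 side;  python3 - <<'E'
import cv2
a=cv2.imread("pics/s18.png")[140:260,160:310];cv2.imwrite("pics/s18c.png",cv2.resize(a,(750,600),interpolation=cv2.INTER_CUBIC))
E
```

```text
time_s: 19.35
tcp_pos: [0.6579, 0.0361, 0.1796]
eef_rot: [[0.001, 0.991, 0.133], [-0.0, 0.133, -0.991], [-1.0, 0.001, 0.0]]
wrist_force: [0.1, -0.2, -2.3]
grip_width: 0.274
time_s: 19.95
tcp_pos: [0.6575, 0.0361, 0.1728]
eef_rot: [[0.0, 0.991, 0.133], [-0.0, 0.133, -0.991], [-1.0, 0.0, 0.0]]
wrist_force: [0.2, 0.6, -2.5]
grip_width: 0.271
20.0 [0.6574 0.0362 0.1728] [-0.5683 -0.1366 -2.6704] 0.2729688324023742
```

View pics/s18c.png

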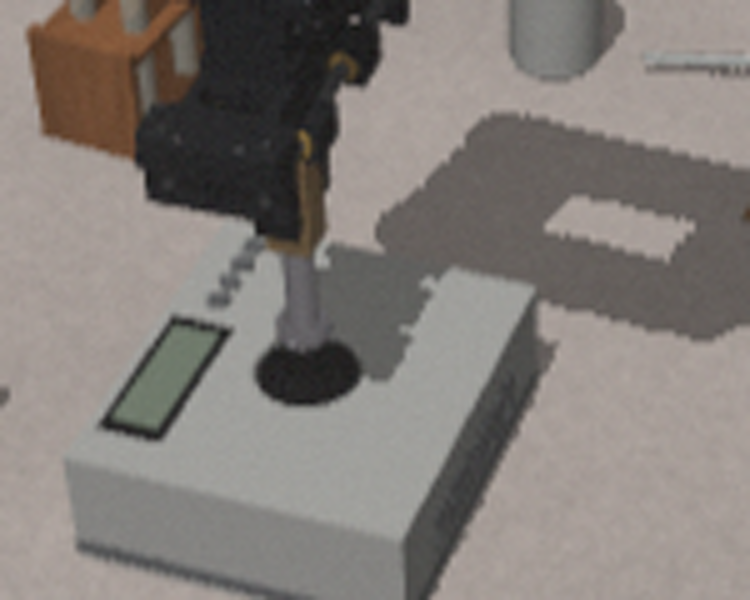

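```bash
python3 -m inch '.002 0 0 0 0 0;.002 0 0 0 0 0;.002 0 0 0 0 0;0 0 0 0 0 0;0 0 0 0 0 0';python3 -m inch '.002 0 0 0 0 0;.002 0 0 0 0 0;.002 0 0 0 0 0;0 0 0 0 0 0;0 0 0 0 0 0';python3 -m inch '.002 0 0 0 0 0;.002 0 0 0 0 0;0 0 0 0 0 0;0 0 0 0 0 0'
```

```text
time_s: 20.5
tcp_pos: [0.6573, 0.0361, 0.1666]
eef_rot: [[-0.0, 0.991, 0.133], [0.0, 0.133, -0.991], [-1.0, -0.0, -0.0]]
wrist_force: [-0.8, -0.4, -2.1]
grip_width: 0.267
time_s: 21.0
tcp_pos: [0.6574, 0.0362, 0.1607]
eef_rot: [[-0.0, 0.991, 0.133], [0.0, 0.133, -0.991], [-1.0, -0.0, -0.0]]
wrist_force: [0.7, -0.5, -1.3]
grip_width: 0.267
time_s: 21.4
tcp_pos: [0.6574, 0.0362, 0.1567]
eef_rot: [[0.0, 0.991, 0.133], [-0.0, 0.133, -0.991], [-1.0, 0.0, 0.0]]
wrist_force: [0.4, -0.3, -0.7]
grip_width: 0.272
```

The plate is yielding at about 1–2 N. From here I use small steps.

```bash
python3 -m inch '.001 0 0 0 0 0;.001 0 0 0 0 0;0 0 0 0 0 0;0 0 0 0 0 0';for i in 1; do :; done; python3 -m inch '.0005 0 0 0 0 0;.0005 0 0 0 0 0;0 0 0 0 0 0' | grep -E 'tcp|force';python3 -m inch '.0005 0 0 0 0 0;.0005 0 0 0 0 0;0 0 0 0 0 0' | grep -E 'tcp|force'
```

```text
time_s: 21.8
tcp_pos: [0.6574, 0.0362, 0.1547]
eef_rot: [[0.0, 0.991, 0.133], [-0.0, 0.133, -0.991], [-1.0, 0.0, 0.0]]
wrist_force: [0.8, 0.2, -0.4]
grip_width: 0.265
tcp_pos: [0.6574, 0.0362, 0.1537]
wrist_force: [-0.1, 0.4, -0.6]
tcp_pos: [0.6574, 0.0362, 0.1526]
wrist_force: [0.2, 1.0, -1.0]
```

```bash
python3 -m inch '.0005 0 0 0 0 0;.0005 0 0 0 0 0;0 0 0 0 0 0' | grep -E 'tcp|force'
```

```text
tcp_pos: [0.6574, 0.0361, 0.1517]
wrist_force: [-1.1, -0.6, -1.7]
```

```bash
python3 -m inch '.0005 0 0 0 0 0;.0005 0 0 0 0 0;0 0 0 0 0 0' | grep -E 'tcp|force'
```

```text
tcp_pos: [0.6574, 0.0362, 0.1508]
wrist_force: [-0.6, 0.3, -0.8]
```

```bash
python3 -m inch '.0005 0 0 0 0 0;.0005 0 0 0 0 0;0 0 0 0 0 0' | grep -E 'tcp|force'
```

```text
tcp_pos: [0.6575, 0.0361, 0.1498]
wrist_force: [-0.4, 0.2, -0.0]
```

```bash
python3 -m inch '.0005 0 0 0 0 0;.0005 0 0 0 0 0;0 0 0 0 0 0' | grep -E 'tcp|force'
```

```text
tcp_pos: [0.6574, 0.0361, 0.1487]
wrist_force: [-0.4, -0.2, -0.2]
```

```bash
python3 -m inch '.0005 0 0 0 0 0;.0005 0 0 0 0 0;0 0 0 0 0 0' | grep -E 'tcp|force'
```

```text
tcp_pos: [0.6575, 0.0361, 0.1477]
wrist_force: [-0.4, -0.4, 2.1]
```

```bash
python3 -m inch '.0005 0 0 0 0 0;0 0 0 0 0 0' | grep -E 'tcp|force'
```

```text
tcp_pos: [0.6575, 0.0361, 0.1473]
wrist_force: [0.3, 0.1, 1.5]
```

```bash
python3 -m inch '.0005 0 0 0 0 0;0 0 0 0 0 0' | grep -E 'tcp|force'
```

```text
tcp_pos: [0.6575, 0.0362, 0.1469]
wrist_force: [0.3, 0.3, 2.9]
```

```bash
python3 -m inch '.0005 0 0 0 0 0;0 0 0 0 0 0' | grep -E 'tcp|force'
```

```text
tcp_pos: [0.6576, 0.0362, 0.1467]
wrist_force: [-1.2, 1.0, 3.6]
```

```bash
python3 -m inch '.0005 0 0 0 0 0;0 0 0 0 0 0' | grep -E 'tcp|force'
```

```text
tcp_pos: [0.6577, 0.0361, 0.1465]
wrist_force: [-1.8, -0.5, 6.5]
```

The push is rising, about 9 N net, which is probably the catches.

```bash
python3 -m inch '.0004 0 0 0 0 0;0 0 0 0 0 0' | grep -E 'tcp|force'
```

```text
tcp_pos: [0.6577, 0.0361, 0.1459]
wrist_force: [-0.2, -0.3, 5.2]
```

```bash
python3 -m inch '.0004 0 0 0 0 0;0 0 0 0 0 0' | grep -E 'tcp|force'
```

```text
tcp_pos: [0.6577, 0.0361, 0.1454]
wrist_force: [-0.8, -0.4, 5.8]
```

```bash
python3 -m inch '.0004 0 0 0 0 0;0 0 0 0 0 0' | grep -E 'tcp|force'
```

```text
tcp_pos: [0.6578, 0.0361, 0.1451]
wrist_force: [-0.6, -0.3, 6.2]
```

```bash
python3 -m inch '.0004 0 0 0 0 0;0 0 0 0 0 0' | grep -E 'tcp|force'
```

```text
tcp_pos: [0.6578, 0.0361, 0.1447]
wrist_force: [-0.2, 0.3, 7.7]
```

```bash
python3 -m inch '.0004 0 0 0 0 0;0 0 0 0 0 0' | grep -E 'tcp|force'
```

```text
tcp_pos: [0.6574, 0.0361, 0.1433]
wrist_force: [1.6, -0.4, 1.5]
```

The force dropped from 7.7 to 1.5 N with a 1.4 mm jump, so the catches have snapped. I now feel for the seat.

```bash
python3 -m inch '0 0 0 0 0 0;0 0 0 0 0 0' | grep -E 'tcp|force'
```

```text
tcp_pos: [0.6574, 0.0361, 0.1433]
wrist_force: [1.6, -0.0, 0.9]
```

```bash
python3 -m inch '.0004 0 0 0 0 0;0 0 0 0 0 0' | grep -E 'tcp|force'
```

```text
tcp_pos: [0.6574, 0.0361, 0.1431]
wrist_force: [1.4, -0.5, 0.7]
```

```bash
python3 -m inch '.0003 0 0 0 0 0;0 0 0 0 0 0' | grep -E 'tcp|force'
```

```text
tcp_pos: [0.6574, 0.0361, 0.143]
wrist_force: [1.6, -0.1, 1.1]
```

```bash
python3 -m inch '.0003 0 0 0 0 0;0 0 0 0 0 0' | grep -E 'tcp|force'
```

```text
tcp_pos: [0.6574, 0.0361, 0.1427]
wrist_force: [1.3, -0.6, 1.9]
```

```bash
python3 -m inch '.0003 0 0 0 0 0;0 0 0 0 0 0' | grep -E 'tcp|force'
```

```text
tcp_pos: [0.6574, 0.0361, 0.1424]
wrist_force: [1.6, -0.7, 1.8]
```

```bash
python3 -m inch '.0003 0 0 0 0 0;0 0 0 0 0 0' | grep -E 'tcp|force'
```

```text
tcp_pos: [0.6574, 0.0362, 0.1421]
wrist_force: [1.0, -1.0, 1.8]
```

```bash
python3 -m inch '.0003 0 0 0 0 0;0 0 0 0 0 0' | grep -E 'tcp|force'
```

```text
tcp_pos: [0.6574, 0.0361, 0.1418]
wrist_force: [2.3, -0.2, 1.7]
```

```bash
python3 -m inch '.0003 0 0 0 0 0;0 0 0 0 0 0' | grep -E 'tcp|force'
```

```text
tcp_pos: [0.6574, 0.0362, 0.1415]
wrist_force: [1.0, -0.1, 1.9]
```

```bash
python3 -m inch '.0003 0 0 0 0 0;0 0 0 0 0 0' | grep -E 'tcp|force'
```

```text
tcp_pos: [0.6574, 0.0362, 0.1412]
wrist_force: [0.9, -0.2, 0.5]
```

The TCP has moved 2 mm past the drop at a steady force of about 4 N with no seat yet. I look before going on.

```bash
python3 snap.py w20; python3 snap.py s20 side; python3 - <<'E'
import cv2,numpy as np
a=cv2.imread("pics/s20.png")[150:250,170:290];b=cv2.imread("pics/w20.png")[180:340,190:380]
cv2.imwrite("pics/c20.png",np.hstack([cv2.resize(a,(400,333),interpolation=cv2.INTER_CUBIC),cv2.resize(b,(395,333),interpolation=cv2.INTER_CUBIC)]))
E
```

```text
27.55 [0.6574 0.0361 0.1412] [ 1.4227 -0.5839  0.1986] 0.27094858338393296
27.6 [0.6574 0.0362 0.1412] [ 0.8581 -1.5012  1.1128] 0.2718545682161185
```

View pics/c20.png

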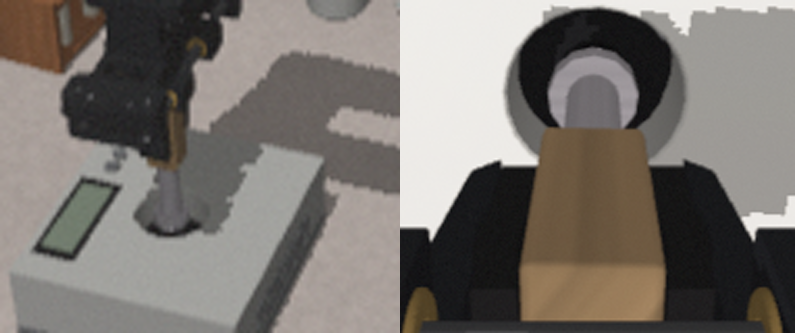

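The retainer is down inside the well with the foot centred on it and the pusher unmoved in the grip. Depth so far is about 26 mm of a possible 18–34. I continue by feel.

```bash
python3 -m inch '.0004 0 0 0 0 0;0 0 0 0 0 0' | grep -E 'tcp|force'
```

```text
tcp_pos: [0.6574, 0.0362, 0.1408]
wrist_force: [1.6, -0.2, 1.6]
```

```bash
python3 -m inch '.0004 0 0 0 0 0;0 0 0 0 0 0' | grep -E 'tcp|force'
```

```text
tcp_pos: [0.6574, 0.0361, 0.1404]
wrist_force: [2.1, 0.0, 0.5]
```

```bash
python3 -m inch '.0004 0 0 0 0 0;0 0 0 0 0 0' | grep -E 'tcp|force'
```

```text
tcp_pos: [0.6574, 0.0362, 0.14]
wrist_force: [1.4, -0.0, 2.2]
```

```bash
python3 -m inch '.0004 0 0 0 0 0;0 0 0 0 0 0' | grep -E 'tcp|force'
```

```text
tcp_pos: [0.6574, 0.0362, 0.1395]
wrist_force: [1.7, -0.2, 0.8]
```

```bash
python3 -m inch '.0004 0 0 0 0 0;0 0 0 0 0 0' | grep -E 'tcp|force'
```

```text
tcp_pos: [0.6574, 0.0361, 0.1391]
wrist_force: [0.4, -0.3, 1.1]
```

```bash
python3 snap.py w21; python3 - <<'E'
import cv2,numpy as np
b=cv2.imread("pics/w21.png")[170:260,225:345];b=cv2.convertScaleAbs(b,alpha=2.2)
cv2.imwrite("pics/c21.png",cv2.resize(b,(800,600),interpolation=cv2.INTER_CUBIC))
E
```

```text
28.65 [0.6574 0.0362 0.1391] [0.8541 0.0242 0.532 ] 0.27036607244811744
```

View pics/c21.png

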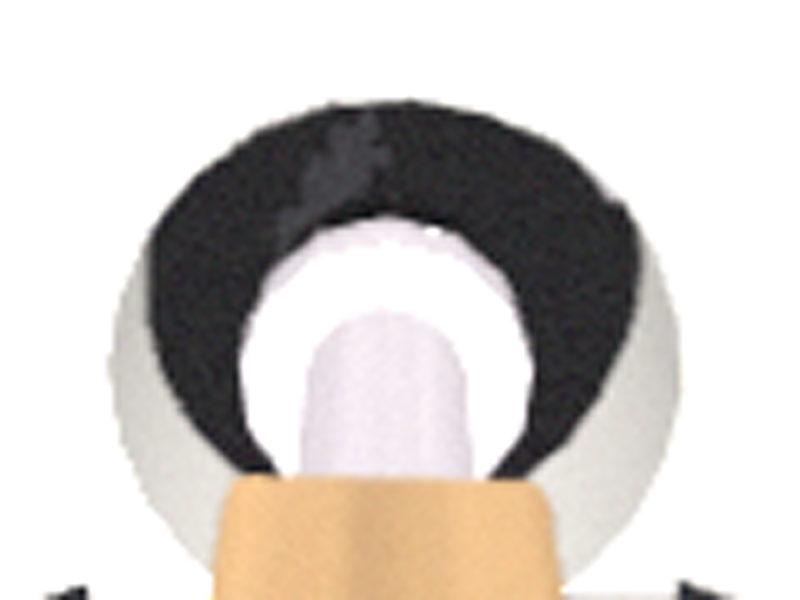

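```bash
python3 - <<'E'
from h import *
m=np.load("pics/w21.npz");f=800/120
print("cam",-m["R"].T@m["t"])
P=lambda x,y:(225+x/f,170+y/f)
for nm,a,b,w in(("mouth",(108,365),(682,365),.056),("rim",(150,300),(641,290),.052),("foot",(239,365),(534,365),.028)):
    for z in np.arange(.03,.085,.002):
        d=np.linalg.norm(onplane(m,P(*a),z)-onplane(m,P(*b),z))
        if abs(d-w)<.0003: print(nm,z,d,(onplane(m,P(*a),z)+onplane(m,P(*b),z))/2)
for z in (.0414,.0614,.0714,.07):print(z,(proj(m,[.6574,.0362,z])-[225,170])*f, proj(m,[.6574,.0362,z]))
E
```

```text
cam [0.7351 0.0472 0.285 ]
mouth 0.06600000000000003 0.05600820131040595 [0.6572 0.0356 0.066 ]
rim 0.04400000000000001 0.05224275734796207 [0.6573 0.0354 0.044 ]
rim 0.04600000000000001 0.05180918119408539 [0.6579 0.0355 0.046 ]
foot 0.07000000000000003 0.02825926533033501 [0.6586 0.0366 0.07  ]
foot 0.07200000000000004 0.027996370568093412 [0.6593 0.0367 0.072 ]
foot 0.07400000000000004 0.027733475805851802 [0.66   0.0368 0.074 ]
0.0414 [388.1945 285.3634] [283.2292 212.8045]
0.0614 [388.5088 347.0364] [283.2763 222.0555]
0.0714 [388.6857 381.7544] [283.3029 227.2632]
0.07 [388.6601 376.7195] [283.299  226.5079]
```

The foot is still on the hub and the retainer moves with it, level. The push matches the plate alone, so the first bump was not the seat. I continue in small steps, with the seat limit at TCP z of about 0.1337.

```bash
python3 -m inch '.0004 0 0 0 0 0;0 0 0 0 0 0' | grep -E 'tcp|force'
```

```text
tcp_pos: [0.6574, 0.0361, 0.1388]
wrist_force: [1.3, -0.3, 1.5]
```

```bash
python3 -m inch '.0004 0 0 0 0 0;0 0 0 0 0 0' | grep -E 'tcp|force'
```

```text
tcp_pos: [0.6569, 0.0363, 0.1379]
wrist_force: [1.2, -0.0, -0.6]
```

```bash
python3 -m inch '.0004 0 0 0 0 0;0 0 0 0 0 0' | grep -E 'tcp|force'
```

```text
tcp_pos: [0.657, 0.0363, 0.1377]
wrist_force: [0.3, 0.2, 0.1]
```

```bash
python3 -m inch '.0004 0 0 0 0 0;0 0 0 0 0 0' | grep -E 'tcp|force'
```

```text
tcp_pos: [0.6571, 0.0363, 0.1374]
wrist_force: [-0.6, 0.8, 0.3]
```

```bash
python3 -m inch '.0004 0 0 0 0 0;0 0 0 0 0 0' | grep -E 'tcp|force'
```

```text
tcp_pos: [0.6571, 0.0363, 0.137]
wrist_force: [-0.5, -0.1, 0.2]
```

```bash
python3 -m inch '.0004 0 0 0 0 0;0 0 0 0 0 0' | grep -E 'tcp|force'
```

```text
tcp_pos: [0.6573, 0.0363, 0.137]
wrist_force: [-1.1, 0.9, 3.2]
```

That explains it: the catches were rubbing along the 6 mm rim, and the second drop at 0.138 was the snap over it. The force now rises with the position stopped at 0.137, the seat 1 mm lower. I confirm with one or two small steps.

```bash
python3 -m inch '.0003 0 0 0 0 0;0 0 0 0 0 0' | grep -E 'tcp|force'
```

```text
tcp_pos: [0.6574, 0.0363, 0.137]
wrist_force: [-2.3, 1.0, 4.8]
```

```bash
python3 -m inch '.0003 0 0 0 0 0;0 0 0 0 0 0' | grep -E 'tcp|force'
```

```text
tcp_pos: [0.6575, 0.0363, 0.137]
wrist_force: [-3.6, 1.2, 6.8]
```

It is a hard stop: z is fixed at 0.137 while the force climbs to about 9 N net. The retainer is home. I retract and look.

```bash
python3 -m inch '-.003 0 0 0 0 0;-.005 0 0 0 0 0;-.015 0 0 0 0 0;-.03 0 0 0 0 0;-.03 0 0 0 0 0;-.01 0 0 0 0 0;0 0 0 0 0 0;0 0 0 0 0 0'; python3 -m inch '0 0 0 0 0 0;0 0 0 0 0 0'; python3 snap.py w22;python3 - <<'E'
import cv2,numpy as np
b=cv2.imread("pics/w22.png")[140:260,205:365];b=cv2.convertScaleAbs(b,alpha=2)
cv2.imwrite("pics/c22.png",cv2.resize(b,(800,600),interpolation=cv2.INTER_CUBIC))
E
```

```text
time_s: 31.05
tcp_pos: [0.6568, 0.0362, 0.2281]
eef_rot: [[-0.001, 0.991, 0.133], [0.0, 0.133, -0.991], [-1.0, -0.001, -0.0]]
wrist_force: [-0.0, 0.4, -2.2]
grip_width: 0.268
time_s: 31.25
tcp_pos: [0.6565, 0.0362, 0.2273]
eef_rot: [[-0.003, 0.991, 0.133], [0.0, 0.133, -0.991], [-1.0, -0.003, -0.001]]
wrist_force: [0.2, -0.2, -1.6]
grip_width: 0.275
31.3 [0.6567 0.0362 0.2276] [ 0.058  -0.2125 -1.8623] 0.2732633932234205
```

View pics/c22.png

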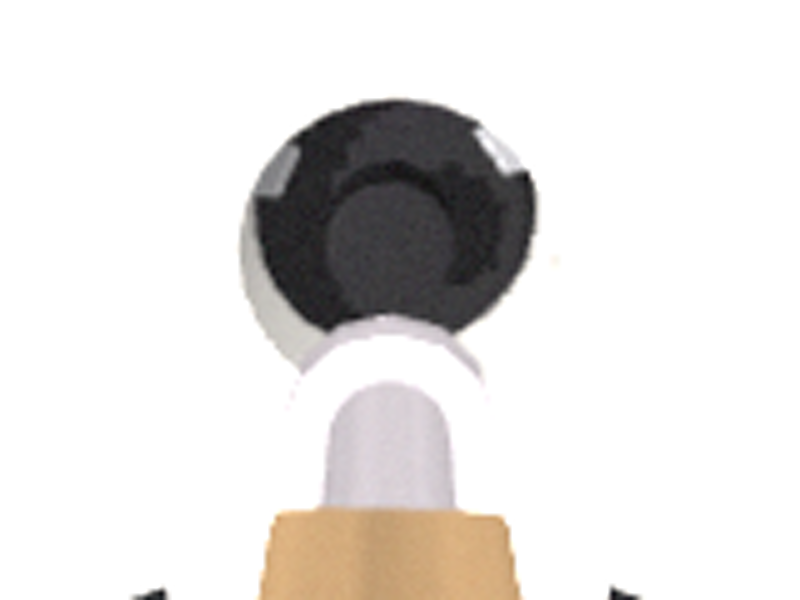

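The retainer stays down, with the catches at (280,170) and (500,150) in the crop showing over its rim. I return the pusher to the stand.

```bash
python3 -m inch '0 -.0234 -.0347 0 0 0;0 -.0234 -.0347 0 0 0;0 -.0234 -.0347 0 0 0;0 -.0234 -.0347 0 0 0;0 -.0234 -.0347 0 0 0;0 -.0234 -.0347 0 0 0;0 -.0234 -.0347 0 0 0;0 -.0234 -.0347 0 0 0'; python3 -m inch '0 0 0 0 0 0;0 0 0 0 0 0;0 0 0 0 0 0;0 0 0 0 0 0;0 0 0 0 0 0;0 0 0 0 0 0;0 0 0 0 0 0'; python3 snap.py w23; python3 - <<'E'
import cv2,numpy as np
r=[]
for n in("w16","w23"):
    b=cv2.imread(f"pics/{n}.png")[120:260,215:345]
    r.append(cv2.resize(b,(390,420),interpolation=cv2.INTER_CUBIC))
cv2.imwrite("pics/c23.png",np.hstack(r))
E
```

```text
time_s: 32.1
tcp_pos: [0.4334, 0.2873, 0.2288]
eef_rot: [[-0.0, 0.991, 0.133], [-0.0, 0.133, -0.991], [-1.0, -0.0, -0.0]]
wrist_force: [0.4, -0.0, -3.0]
grip_width: 0.267
time_s: 32.8
tcp_pos: [0.4352, 0.2859, 0.2292]
eef_rot: [[-0.0, 0.991, 0.133], [-0.0, 0.133, -0.991], [-1.0, -0.0, 0.0]]
wrist_force: [0.5, -0.6, -2.3]
grip_width: 0.27
32.85 [0.4351 0.286  0.2292] [-0.5439  0.0642 -2.4717] 0.27079159711071904
```

View pics/c23.png

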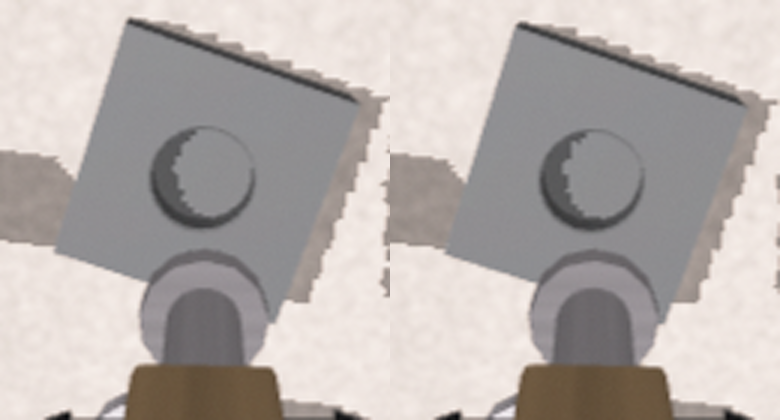

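The pusher sits in the grip just as before, and the pocket shows clear at (205,177) in the crop. I lower it in stages.

```bash
python3 -m inch '.03 0 -.0005 0 0 0;.04 0 0 0 0 0;.03 0 0 0 0 0;.015 0 0 0 0 0;0 0 0 0 0 0;0 0 0 0 0 0;0 0 0 0 0 0;0 0 0 0 0 0' |grep -E 'tcp|force'; python3 -m inch '0 0 0 0 0 0;0 0 0 0 0 0;0 0 0 0 0 0'|grep -E 'tcp|force'; python3 snap.py w24
```

```text
tcp_pos: [0.4358, 0.2872, 0.1157]
wrist_force: [-0.9, 0.5, -1.8]
tcp_pos: [0.4348, 0.2869, 0.1145]
wrist_force: [0.2, -1.0, -2.0]
34.0 [0.4348 0.2868 0.1144] [-0.1772  0.0645 -1.7767] 0.27058151091073657
```

View pics/w24.png

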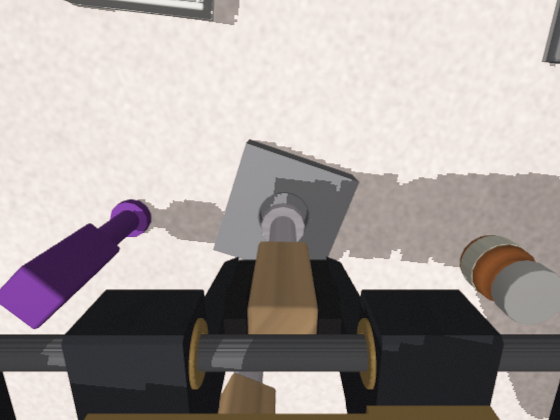

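The foot at (283,225) is lined up with the pocket at (284,217). I lower it the last 26 mm, watching the force.

```bash
python3 -m inch '.005 0 0 0 0 0;.005 0 0 0 0 0;.004 0 0 0 0 0;0 0 0 0 0 0;0 0 0 0 0 0' |grep -E 'tcp|force'; python3 -m inch '.004 0 0 0 0 0;.004 0 0 0 0 0;.002 0 0 0 0 0;0 0 0 0 0 0;0 0 0 0 0 0'|grep -E 'tcp|force'; python3 -m inch '.001 0 0 0 0 0;.0005 0 0 0 0 0;0 0 0 0 0 0;0 0 0 0 0 0'|grep -E 'tcp|force'
```

```text
tcp_pos: [0.4346, 0.2867, 0.0999]
wrist_force: [-0.2, 0.6, -1.4]
tcp_pos: [0.4348, 0.2868, 0.0902]
wrist_force: [0.3, -0.5, -2.1]
tcp_pos: [0.4348, 0.2868, 0.0887]
wrist_force: [0.3, 0.4, -2.5]
```

```bash
python3 -m inch '.0007 0 0 0 0 0;0 0 0 0 0 0;0 0 0 0 0 0' |grep -E 'tcp|force'; python3 -m inch '0 0 0 0 0 0;0 0 0 0 0 0;0 0 0 0 0 0;0 0 0 0 0 0;0 0 0 0 0 0' 60 |grep -E 'tcp|force|grip'; python3 -m inch '-.02 0 0 0 0 0;-.03 0 0 0 0 0;-.04 0 0 0 0 0;-.04 0 0 0 0 0;0 0 0 0 0 0;0 0 0 0 0 0;0 0 0 0 0 0;0 0 0 0 0 0' |grep -E 'tcp|force'; python3 snap.py w25; python3 snap.py s25 side
```

```text
tcp_pos: [0.4347, 0.2868, 0.088]
wrist_force: [-1.0, -0.6, -2.3]
tcp_pos: [0.4349, 0.2868, 0.0881]
wrist_force: [0.1, 0.6, 0.3]
grip_width: 0.599
tcp_pos: [0.4338, 0.2864, 0.2162]
wrist_force: [-0.5, 0.5, -1.0]
37.05 [0.4339 0.2864 0.2163] [-0.7445 -0.2674  0.5364] 0.6039573168232409
37.1 [0.434  0.2865 0.2166] [ 0.3801 -0.9981 -0.1821] 0.5981988842724423
```

View pics/w25.png

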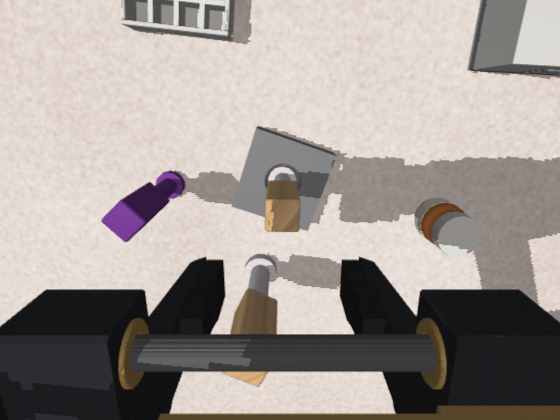

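View pics/s25.png

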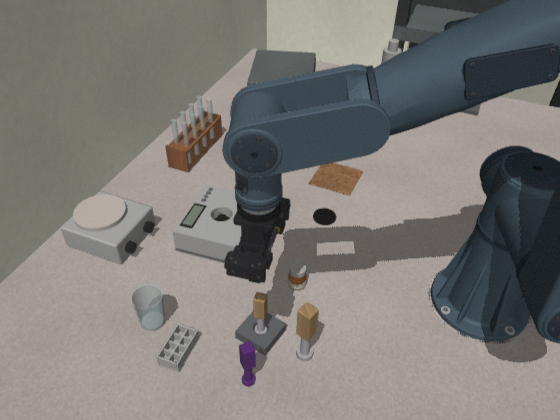

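The pusher stands upright in its stand and all bystanders are where they were. There is time left, so I take one last look into the well.

```bash
python3 -m inch '-.003 .0234 .0347 0 0 0;-.003 .0234 .0347 0 0 0;0 .0234 .0347 0 0 0;0 .0234 .0347 0 0 0;0 .0234 .0347 0 0 0;0 .0234 .0347 0 0 0;0 .0234 .0347 0 0 0;0 0 0 0 0 0' |grep -E 'tcp'; python3 -m inch '0 0 0 0 0 0;0 0 0 0 0 0;0 0 0 0 0 0;0 0 0 0 0 0;0 0 0 0 0 0' |grep tcp; python3 snap.py w26;  python3 -m inch '-.01 0.01 .03 0 0 0;-.01 0.01 .03 0 0 0;0 0 .03 0 0 0;0 0 0 0 0 0;0 0 0 0 0 0;0 0 0 0 0 0;0 0 0 0 0 0;0 0 0 0 0 0' |grep tcp;python3 snap.py w27; python3 - <<'E'
from h import *
r=[]
for n in("w26","w27"):
    m=np.load(f"pics/{n}.npz");u=proj(m,[.6573,.0364,.055]).astype(int);x0,y0=u[0]-50,max(0,u[1]-50);print(n,x0,y0)
    b=cv2.imread(f"pics/{n}.png")[y0:y0+100,x0:x0+100]
    r.append(cv2.resize(cv2.convertScaleAbs(b,alpha=2.2),(400,400),interpolation=cv2.INTER_CUBIC))
cv2.imwrite("pics/c26.png",np.hstack(r))
E
```

```text
tcp_pos: [0.6318, 0.0635, 0.2226]
tcp_pos: [0.6292, 0.0687, 0.2243]
38.45 [0.6293 0.0686 0.2243] [0.9617 0.3324 0.1407] 0.6052903001119379
tcp_pos: [0.6612, -0.0175, 0.244]
39.3 [ 0.6612 -0.0177  0.244 ] [ 0.6167 -0.0778  0.2419] 0.5995850843556018
w26 273 113
w27 176 130
```

View pics/c26.png

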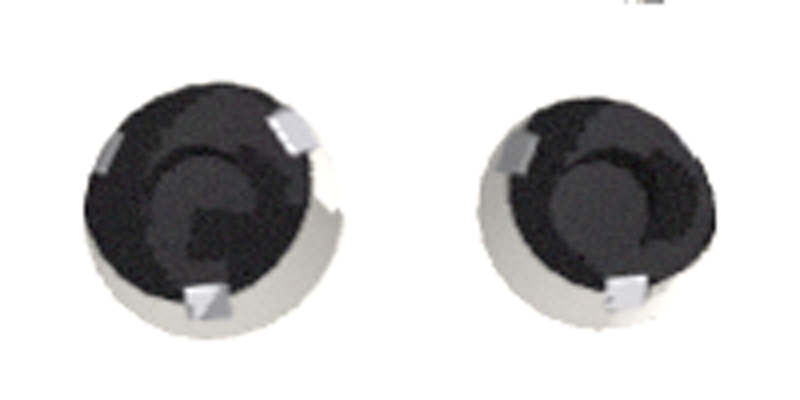

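```bash
python3 - <<'E'
from h import *
a=np.load("pics/w26.npz");b=np.load("pics/w27.npz")
print(tri([(a,(273+202/4,113+206/4)),(b,(176+199/4,130+210/4))]))
print(read_state()["time_s"]); finish_job()
E
```

```text
(array([0.6563, 0.0367, 0.0594]), [np.float64(0.00039689703436934765), np.float64(0.0003968970343694543)])
39.3
the job is handed in; nothing more can be done
```

The retainer is snapped home in the photometer's well and the pusher is standing upright in its stand again. I handed the job in at 39.3 s; no verdict is reported back.

- **Setting the retainer:** I gripped it by the hub and set it on the sprung plate. The wrist camera then showed it level and about 1 mm from the well's axis.
- **Pressing it home:** I used the smaller wooden pusher from the stand. The push peaked at about 10 N net as the catches rode onto the rim. It fell to about 3–4 N while they slid along the rim, and fell again when they snapped over it. About 1 mm lower it met a hard stop, where I stopped at about 9 N net, well under the 30 N limit.
- **Last check on the retainer:** all three catches show above the rim. The hub top measured z = 59.4 mm and 1 mm from the axis, which agrees with the feel (59.3 mm). That puts the underside about 36.6 mm below the deck, against the required 20 mm.
- **Last check on the pusher and bystanders:** the pusher stood upright and centred in its stand. Every bystander in view was where it had been at the start. I did not measure their positions.

Two readings disagreed at first. The first force drop looked like the snap, but it was only the catches starting along the rim, so I looked again before pushing on. The wrist camera's heights from apparent widths were about 4 mm off, so I did not rely on them.

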